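# Rod up the washed hair rollers and stack the empty cradle

### The job

Lay all the loose hair rollers end to end in the groove of the roller cradle, then take the drying rod from its stand, run it through the whole row, lift the rollers off together on the rod and hang the rod with all of them back in both slots of the drying stand. Last, stack the empty cradle on the white clip tray so that all four corner lugs drop fully home in its sockets, and leave the pots and the hair clipper alone.

Things in the scene. Friction and masses are not known exactly. Their poses are not given: they have to be found in the camera images.
- roller_1_mid (a point): centre of the red hair roller, a stiff 12-sided plastic tube 40 mm long, 52 mm outside, with a 44 mm bore right through, 13 g; y = the tube's axis, level at the start (26 mm above the worktop as it lies; x and z turn with it as it rolls)
- roller_2_mid (a point): centre of the yellow hair roller, a stiff 12-sided plastic tube 40 mm long, 52 mm outside, with a 44 mm bore right through, 13 g; y = the tube's axis, level at the start (26 mm above the worktop as it lies; x and z turn with it as it rolls)
- roller_3_mid (a point): centre of the green hair roller, a stiff 12-sided plastic tube 40 mm long, 52 mm outside, with a 44 mm bore right through, 13 g; y = the tube's axis, level at the start (26 mm above the worktop as it lies; x and z turn with it as it rolls)
- roller_4_mid (a point): centre of the orange hair roller, a stiff 12-sided plastic tube 40 mm long, 52 mm outside, with a 44 mm bore right through, 13 g; y = the tube's axis, level at the start (26 mm above the worktop as it lies; x and z turn with it as it rolls)
- rod_mid (a point): middle of the roller-carrying part of the drying rod, a 10 x 10 mm square aluminium bar along y (z up in the stand). Free tip at y = -132 mm; blue stop collar (32 mm across) at y = +97 to +101 mm, then 30 mm of bare neck, then the handle. Rollers ride between y = -97 and +97 mm. 90 g, mostly handle. Starts empty in the stand
- rod_handle (a point): centre of the rod's flat blue handle: 14 mm thick (x), 50 mm long (y, y = +131 to +181 mm from rod_mid), 40 mm high (z), on the rod's axis; pinch it across its 14 mm from above. Same axes as rod_mid
- drying_stand: white stand fixed to the worktop; origin on the worktop under its middle; the rod lies along y. 9 mm thick posts at y = +-115 mm, open-topped slots 15 mm wide (x), floor 57 mm up, flared lips to 82 mm, 38 mm over all. Rod home: axis 62 mm up, neck in one post (collar between the posts, handle outside), tip end in the other, rollers hanging between, clear of the 6 mm base (70 x 270 mm)
- cradle: roller cradle, loose, 0.3 kg: grey slab 110 (x) x 216 (y) mm, 12 to 20 mm above the origin, on four tapered round lugs 12 mm long (14 mm thick, 8 mm at the foot) at x = +-40, y = +-93 mm; origin at foot level in the middle, z up. On it a blue bar 40 mm wide (x), 206 mm long, top 54 mm above the feet, grooved along y
- cradle_groove (a point): centre of the line on which the axes of rollers lying in the groove run (76 mm above the feet), along y. The groove takes rollers end to end from y = -93 to +93 mm between low end stops (58 mm above the feet), which leave the bores clear. Each roller rests on two rails 28 mm apart
- cradle_bar (a point): grip point for carrying the cradle: mid-length of the blue bar, 45 mm above the feet, 9 mm below its top; the bar is 40 mm wide across x and the slab's top lies 25 mm below this point
- clip_tray: white open tray, loose, 0.6 kg, 110 (x) x 216 (y) mm, two hair clips fixed in it; origin under its middle, z up. Grey corner blocks 45 mm high with square sockets 19 x 19 mm, 15 mm deep, at x = +-40, y = +-93 mm. With the cradle's lugs home its slab lies on the blocks and its origin is 33 mm above the tray's (either way round)
- tray_top (a point): middle of the tray's top plane, 45 mm above its underside
- wax_pot: small black pot with a golden lid, bystander, 53 x 53 x 36 mm; origin under its middle
- cream_pot: cream pot with a black lid, bystander, 61 x 61 x 48 mm; origin under its middle
- clippers: black hair clipper, bystander, 49 x 200 x 41 mm; origin under its middle
There are look-alikes about, which are no part of the job. Leave any blue or purple look-alike of the part that bears roller_4_mid alone.

How it is judged:
By the outcome, as a careful person would: the job done as asked, in the order asked, and still so for the second after the job is handed in, with the robot touching nothing.
Of roller_1, roller_2, roller_3, roller_4 only 2 to 4 are there at a start; the rules pass over those that are not, and their reading is None.
At some moment in a run one of clip_tray may be knocked a few centimetres aside while the robot is not near it.
It also fails if it takes over 208 s, if anything falls off the work surface, if the arm or the gripper's body presses on something with over 40 N, if the wrist force passes 120 N, or if a joint passes its speed limit or range.

### The arm

A 7-joint arm with a two-finger parallel gripper is mounted at the origin on a cart in front of the work surface, level with it; the furniture and walls round the work are solid. World frame = base frame: x ahead of the robot, y to its left, z up, the work surface at z = 0. Lengths are in m, angles in rad, forces in N, time in s.
With the tool pointing down it reaches from about 0.4 to 0.85 m from the base axis. Payload 10.4 kg.
Tool frame: the origin (TCP) lies midway between the tips of the shut fingers; the grasp point (between the pads) lies 19 mm behind it; z points along the fingers, y is the line along which they close (so a half turn about z gives the same grasp; the last joint's range is limited). The gripper opens to 87 mm and grips with 3 to 60 N. Pads are 19 mm wide; open, the fingers measure 117 mm over their backs; the gripper's body (75 mm by 190 mm) begins 51 mm behind the grasp point.
Start: joints at [1.214, 0.332, -0.065, 1.46, 0.022, 1.35, -0.088], TCP at [0.205, -0.591, 0.223] pointing down, gripper open.
Joint ranges: [-2.6, 2.6], [-0.5, 2.12], [-1.47, 1.34], [0.16, 2.42], [-1.27, 4.41], [0.06, 2.06], [-2.6, 2.6]. Speed limits (rad/s): [2.22, 2.22, 2.79, 2.79, 3.14, 3.14, 3.14].

### API

Orientations are given as a unit quaternion [x, y, z, w].
In Python, from bench import sensors, eyes, order gives the robot as it stands.
- The arm moves only by the tool arm_command, never from a script. Its argument "steps" is a list of rows, each an object with "rot": the turn, a rotation vector about the world's x, y, z in degrees, a list of three; "slide": the shift along the world's x, y, z in m, a list of three; "grip": the opening, from 0 (shut) to 1 (fully open). A call has exactly 8 rows; each row shifts and turns the commanded pose from where the row before left it; what a row does not reach is not made up. A row lasts 1/8 s, in which the tool goes at most 62.5 mm and 10.7 degrees, less where a joint would pass 70% of its speed; a pose out of reach is approached as far as the arm can. A call with a gripper value outside its range is refused whole. The fingers move at their own pace and stop on an object; "newtons" is the grip in N (left out, the last holds). Time passes only in rows, so rows that do not move let the fingers close, or fill a call up. It gives the time, the measured TCP pose, the force, the opening and the grip force at its end, in the units of the state.
- sensors.read_state(): the state, without advancing time (a new reading comes with each control period).
- eyes.camera(name): name is "side" or "top" or "wrist"; returns a dict with "pixels" (400x640x3 uint8, red, green, blue), "intrinsics" (3x3 intrinsics, pixels), "k1" (the pictures are not rectified: a ray, as slopes to the right and down, at radius r is drawn at 1 + k1 r^2 times it, then the intrinsics apply), "pose" (4x4, takes a point from camera to world coordinates). Camera axes: x right, y down, z forward; pixel columns grow to the right and rows downward; lengths in m; the calibration is good to about 2 mm. A picture is of the moment at which its call begins. There is no depth.
- order.close_job(): hands the job in; it is judged then, once.
Trained networks look in a picture, given as the dict that the camera call returned (one of the last four; its "shot" number tells which), for a name from the list of things; names that differ only in an ending like _2 or _b are one class to them, and where a whole thing is asked for, a point or a joint stands for the part that bears it (a point fixed in the world has none). Each returns a list of dicts, best first, with "conf" (0 to 1); they miss things now and then, are a little off and sometimes report something else, mostly with a low value. They report only what shows in the picture. A call takes as long as a camera call. They do not tell look-alikes from the thing itself.
- eyes.look_for(name, picture): "bbox" ([left, top, right, bottom] in pixels, round what is visible of it).
The state is a dict: "time": time; "joint_positions": joint angles; "joint_vel": joint speeds; "joint_torque": joint torques, N m; "ee_pos": TCP position; "eef_rot": TCP orientation; "ft_force": force on the tool from outside, world axes, zero at the start; "torque": the same for the moment, N m; "width": finger opening in m; "grip_force": force on a finger pad.
Only numpy, scipy, OpenCV 4.12 (cv2) and the standard library are available. Lean on these libraries where they do the work, as an engineer would, in place of code of your own. Each camera call takes 0.05 s, during which the arm holds its last target. There are 200 camera calls.

## Working session

There is one attempt and no reset: what is moved stays moved. The work goes in short steps, Python scripts to look and compute and a tool call to move; the robot and the scene stay as the last step left them, time stands still between calls to the robot, and variables do not carry over. Pictures are saved under pics/ and viewed, at most 14 in all, crops included, and the job is handed in when it is done.

Besides the shell and the picture viewer there is one more tool, called after "Request:" in YAML: its name, and indented under it one key for each argument. arm_command: Moves the arm, as the interface text tells. Its arguments: {"type":"object","properties":{"steps":{"type":"array","items":{"type":"object","properties":{"rot":{"type":"array","items":{"type":"number"}},"slide":{"type":"array","items":{"type":"number"}},"grip":{"type":"number"}}}},"newtons":{"type":"number"}},"required":["steps"]}

```bash
ls; mkdir -p pics; cat > h.py <<'E'
import numpy as np, cv2
from bench import sensors, eyes, order
def ray(p,u,v):
    K=np.array(p["intrinsics"]);k=p["k1"]
    d=np.array([(u-K[0,2])/K[0,0],(v-K[1,2])/K[1,1]]);s=d.copy()
    for _ in range(20): s=d/(1+k*(s@s))
    T=np.array(p["pose"]); return T[:3,3],T[:3,:3]@np.array([s[0],s[1],1])
def at_z(p,u,v,z):
    o,d=ray(p,u,v); return o+d*(z-o[2])/d[2]
def proj(p,X):
    K=np.array(p["intrinsics"]);T=np.array(p["pose"]);c=T[:3,:3].T@(np.array(X)-T[:3,3])
    s=c[:2]/c[2];s=s*(1+p["k1"]*(s@s));return np.array([K[0,0]*s[0]+K[0,2],K[1,1]*s[1]+K[1,2]])
def save(p,n,crop=None,f=1):
    im=np.array(p["pixels"])[:,:,::-1]
    if crop: im=im[crop[1]:crop[3],crop[0]:crop[2]]
    cv2.imwrite("pics/"+n,cv2.resize(im,None,fx=f,fy=f,interpolation=cv2.INTER_CUBIC))
E
python3 - <<'E'
from h import *
np.set_printoptions(precision=3,suppress=True)
print(sensors.read_state())
for n in ["top","side"]:
    p=eyes.camera(n);save(p,n+"0.png",f=1.25)
    print(n,np.array(p["pose"]),p["intrinsics"],p["k1"])
    for o in ["roller_1_mid","rod_mid","rod_handle","drying_stand","cradle","cradle_bar","clip_tray","wax_pot","cream_pot","clippers"]:
        for r in eyes.look_for(o,p)[:7]: 
            b=r["bbox"];print(o,np.round(b),round(r["conf"],2),at_z(p,(b[0]+b[2])/2,(b[1]+b[3])/2,0.03) )
E
```

```text
pics
{'time': 0.0, 'joint_positions': array([ 1.214,  0.333, -0.065,  1.461,  0.022,  1.35 , -0.089]), 'joint_vel': array([ 0.   ,  0.   , -0.   , -0.001, -0.001, -0.   , -0.   ]), 'joint_torque': array([ -0.   , -62.326,   0.025, -38.989,  -0.061,   0.04 ,   0.   ]), 'ee_pos': array([ 0.205, -0.59 ,  0.222]), 'eef_rot': array([ 0.986,  0.166, -0.   , -0.001]), 'ft_force': array([-0.091,  0.043, -0.832]), 'torque': array([ 0.044, -0.003, -0.038]), 'grip_force': 0.0, 'width': 0.0870952654372643}
top [[-0.006 -0.994  0.106  0.405]
 [-1.     0.005 -0.003 -0.005]
 [ 0.003 -0.106 -0.994  1.648]
 [ 0.     0.     0.     1.   ]] [[497.843   0.    319.136]
 [  0.    497.843 202.606]
 [  0.      0.      1.   ]] -0.09140414748525591
roller_1_mid [244. 239. 255. 256.] 0.63 [0.433 0.217 0.03 ]
rod_mid [258. 186. 359. 201.] 0.78 [0.609 0.025 0.03 ]
rod_handle [263. 184. 359. 196.] 0.73 [0.618 0.017 0.03 ]
drying_stand [277. 176. 360. 204.] 0.68 [ 0.619 -0.009  0.03 ]
cradle [297. 219. 367. 256.] 0.62 [ 0.465 -0.051  0.03 ]
cradle [176. 161. 239. 173.] 0.43 [0.699 0.359 0.03 ]
cradle_bar [301. 222.
[... 671 characters left out ...]
 0.03 ]
rod_mid [286. 172. 309. 242.] 0.77 [0.62  0.017 0.03 ]
rod_mid [326. 127. 390. 158.] 0.67 [ 0.528 -0.407  0.03 ]
rod_handle [283. 169. 310. 241.] 0.81 [0.626 0.009 0.03 ]
drying_stand [276. 164. 321. 245.] 0.67 [0.619 0.007 0.03 ]
cradle [327. 177. 380. 233.] 0.77 [ 0.465 -0.034  0.03 ]
cradle_bar [331. 174. 377. 232.] 0.83 [ 0.465 -0.043  0.03 ]
clip_tray [327. 130. 389. 158.] 0.9 [ 0.525 -0.397  0.03 ]
clip_tray [279. 166. 321. 244.] 0.35 [0.615 0.006 0.03 ]
wax_pot [232. 239. 252. 261.] 0.94 [0.699 0.223 0.03 ]
cream_pot [282. 172. 309. 242.] 0.59 [0.624 0.022 0.03 ]
cream_pot [290. 154. 305. 174.] 0.54 [ 0.695 -0.206  0.03 ]
clippers [189. 265. 238. 338.] 0.72 [0.691 0.387 0.03 ]
```

View pics/top0.png

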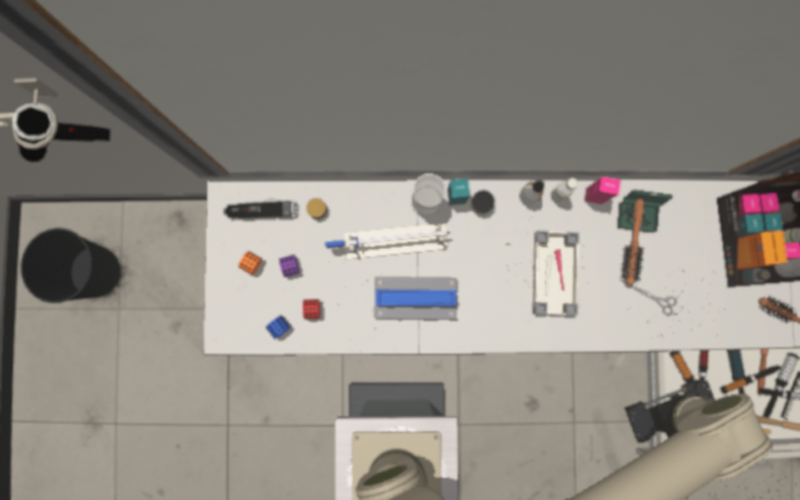

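View pics/side0.png

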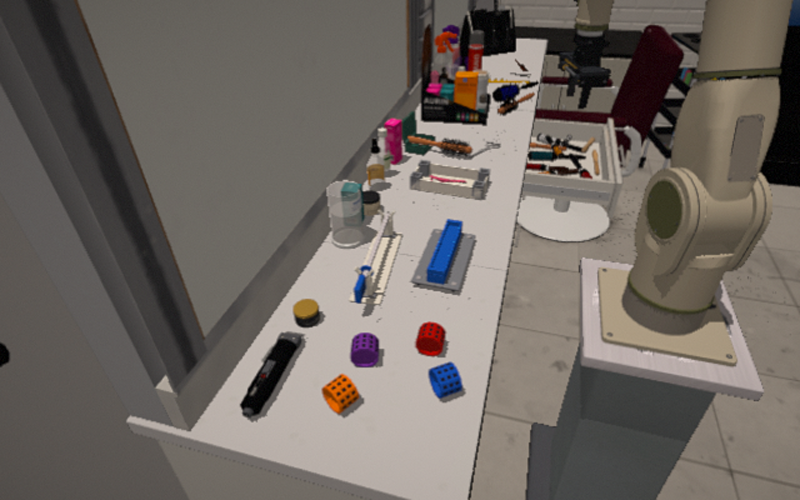

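The top view (800 px) shows a red roller at (312,309) and an orange one at (250,262). The look-alikes are blue at (278,326) and purple at (289,266). There is no yellow or green roller. The stand with the rod is at (395,242), the cradle at (416,298) and the tray at (555,275). Next I'll move in for wrist views.

Request:
arm_command:
  steps:
    - {"slide":[0.03,0.026,0.016],"rot":[0,0,4],"grip":1}
    - {"slide":[0.03,0.026,0.016],"rot":[0,0,4],"grip":1}
    - {"slide":[0.03,0.026,0.016],"rot":[0,0,4],"grip":1}
    - {"slide":[0.03,0.026,0.016],"rot":[0,0,4],"grip":1}
    - {"slide":[0.03,0.026,0.016],"rot":[0,0,4],"grip":1}
    - {"slide":[0.03,0.026,0.016],"rot":[0,0,4],"grip":1}
    - {"slide":[0.03,0.026,0.016],"rot":[0,0,4],"grip":1}
    - {"slide":[0.03,0.026,0.016],"rot":[0,0,4],"grip":1}

```text
time: 2.1
ee_pos: [0.4463, -0.3804, 0.3519]
eef_rot: [0.901, 0.434, 0.0, 0.0]
ft_force: [1.0, 0.4, -0.1]
width: 0.087
grip_force: 0.0
```

Request:
arm_command:
  steps:
    - {"slide":[0.005,0.045,0.005],"rot":[0,0,5],"grip":1}
    - {"slide":[0.005,0.045,0.005],"rot":[0,0,5],"grip":1}
    - {"slide":[0.005,0.045,0.005],"rot":[0,0,5],"grip":1}
    - {"slide":[0.005,0.045,0.005],"rot":[0,0,5],"grip":1}
    - {"slide":[0.005,0.045,0.005],"rot":[0,0,5],"grip":1}
    - {"slide":[0.005,0.045,0.005],"rot":[0,0,5],"grip":1}
    - {"slide":[0.005,0.045,0.005],"rot":[0,0,5],"grip":1}
    - {"slide":[0,0,0],"rot":[0,0,0],"grip":1}

```text
time: 3.1
ee_pos: [0.48, -0.0625, 0.3869]
eef_rot: [0.727, 0.686, 0.001, 0.001]
ft_force: [0.1, -0.9, 0.7]
width: 0.0872
grip_force: 0.0
```

```bash
python3 - <<'E'
from h import *
np.set_printoptions(precision=3,suppress=True)
s=sensors.read_state();print(s["time"],s["ee_pos"],s["eef_rot"],s["joint_positions"])
p=eyes.camera("wrist");save(p,"w1.png",f=1.25);print(p["pose"],p["intrinsics"],p["k1"])
np.save("w1.npy",p,allow_pickle=True)
E
```

```text
3.1 [ 0.48  -0.062  0.387] [0.727 0.686 0.001 0.001] [ 0.627  0.012 -0.592  1.495  0.007  1.634 -0.022]
[[ 0.998 -0.056 -0.012  0.483]
 [-0.058 -0.968 -0.243  0.003]
 [ 0.002  0.243 -0.97   0.548]
 [ 0.     0.     0.     1.   ]] [[357.187   0.    315.464]
 [  0.    357.187 202.674]
 [  0.      0.      1.   ]] -0.01830797032660091
```

View pics/w1.png

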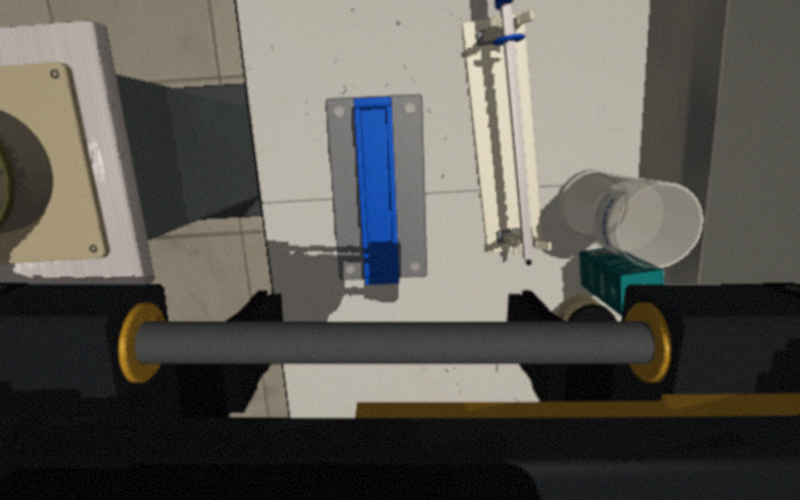

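The wrist view shows the cradle with slab corners near (327,99), (423,95) and (427,276), and the rod and stand at (510,130) with the handle cut off at the top. I'll move toward +y to get the rollers and the handle.

Request:
arm_command:
  steps:
    - {"slide":[0.005,0.03,0.0],"rot":[0,0,0],"grip":1}
    - {"slide":[0.005,0.03,0.0],"rot":[0,0,0],"grip":1}
    - {"slide":[0.005,0.03,0.0],"rot":[0,0,0],"grip":1}
    - {"slide":[0.005,0.03,0.0],"rot":[0,0,0],"grip":1}
    - {"slide":[0.005,0.03,0.0],"rot":[0,0,0],"grip":1}
    - {"slide":[0.005,0.03,0.0],"rot":[0,0,0],"grip":1}
    - {"slide":[0,0,0],"rot":[0,0,0],"grip":1}
    - {"slide":[0,0,0],"rot":[0,0,0],"grip":1}

```text
time: 4.15
ee_pos: [0.5099, 0.1112, 0.3854]
eef_rot: [0.731, 0.682, -0.0, 0.0]
ft_force: [-0.4, -0.6, 0.1]
width: 0.0872
grip_force: 0.0
```

```bash
python3 - <<'E'
from h import *
np.set_printoptions(precision=3,suppress=True)
s=sensors.read_state();print(s["time"],s["ee_pos"],s["eef_rot"])
p=eyes.camera("wrist");save(p,"w2.png",f=1.25)
np.save("w2.npy",p,allow_pickle=True)
for r in eyes.look_for("roller_1_mid",p): print(np.round(r["bbox"]),r["conf"])
# cradle from w1: fit corners of slab
q=np.load("w1.npy",allow_pickle=True).item()
for u,v in [(327,99),(423,95),(427,276),(340,280)]: print(at_z(q,u/1.25,v/1.25,.020))
g=cv2.cvtColor(q["pixels"],cv2.COLOR_RGB2HSV)
cv2.imwrite("pics/c1.png",cv2.resize(np.vstack([q["pixels"][70:235,240:370,::-1]]),None,fx=4,fy=3.6))
E
```

```text
4.15 [0.51  0.111 0.385] [ 0.731  0.682 -0.     0.   ]
[236.  71. 276. 103.] 0.73
[0.412 0.054 0.02 ]
[0.52  0.052 0.02 ]
[ 0.515 -0.161  0.02 ]
[ 0.408 -0.159  0.02 ]
```

View pics/w2.png

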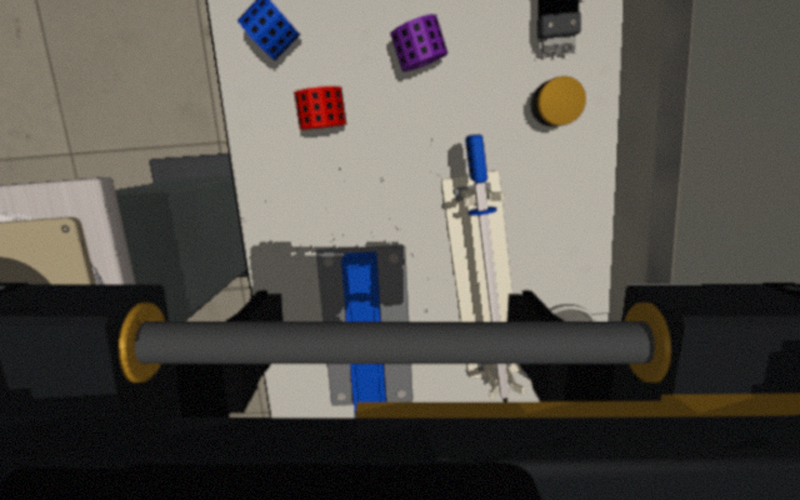

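The view shows the red roller at (321,107), purple at (418,42) and blue at (268,28), both look-alikes, and the rod handle at (477,158). Next I'll fit the cradle, red roller and handle by silhouettes.

```bash
cat >> h.py <<'E'
from scipy.optimize import minimize
def box(x0,x1,y0,y1,z0,z1): return np.array([[x,y,z] for x in(x0,x1) for y in(y0,y1) for z in(z0,z1)],float)
def cyl(r,l,zc,n=12): # axis y
    a=np.arange(n)*2*np.pi/n+np.pi/n
    r=r/np.cos(np.pi/n)
    return np.array([[r*np.cos(t),s*l/2,zc+r*np.sin(t)] for t in a for s in(-1,1)])
BAR=box(-.02,.02,-.103,.103,.02,.054); ROL=cyl(.026,.04,.026); HAN=box(-.007,.007,-.025,.025,.042,.082)
SLAB=box(-.055,.055,-.108,.108,.012,.02)
def place(V,x,y,a):
    c,s=np.cos(a),np.sin(a); return np.c_[c*V[:,0]-s*V[:,1]+x,s*V[:,0]+c*V[:,1]+y,V[:,2]]
def sil(p,V,t,S=4):
    P=np.array([proj(p,v) for v in place(V,*t)])
    h=cv2.convexHull(((P+.5)*S).astype(np.float32)); m=np.zeros((400*S,640*S),np.uint8)
    cv2.fillPoly(m,[np.round(h*16).astype(np.int32)],1,shift=4); return cv2.resize(m.astype(np.float32),(640,400),interpolation=cv2.INTER_AREA)
def mask(p,lo,hi,roi=None):
    h=cv2.cvtColor(np.ascontiguousarray(p["pixels"]),cv2.COLOR_RGB2HSV)
    m=cv2.inRange(h,np.array(lo),np.array(hi))
    if lo[0]==0: m|=cv2.inRange(h,np.array((172,)+tuple(lo[1:])),np.array((180,)+tuple(hi[1:])))
    if roi is not None:
        k=np.zeros_like(m);k[roi[1]:roi[3],roi[0]:roi[2]]=1;m=m*k
    m=cv2.morphologyEx(m,cv2.MORPH_CLOSE,np.ones((5,5),np.uint8))
    return (m>0).astype(np.float32)
def fit(p,V,m,t0,hide=0):
    M=m.copy()
    def c(t):
        s=sil(p,V,t,2)
        if hide: s[hide:]=0
        return np.abs(s-M).sum()/M.sum()
    d=np.array([.01,.01,.15]);S=np.vstack([t0]+[np.array(t0)+np.eye(3)[i]*d[i] for i in range(3)])
    r=minimize(c,t0,method="Nelder-Mead",options=dict(initial_simplex=S,xatol=2e-4,fatol=1e-4,maxiter=150))
    return r.x,r.fun
E
python3 - <<'E'
from h import *
np.set_printoptions(precision=4,suppress=True)
p=np.load("w1.npy",allow_pickle=True).item();q=np.load("w2.npy",allow_pickle=True).item()
B=((105,100,40),(130,255,255))
m=mask(p,*B,roi=(275,70,330,235));print("bar",m.sum(),fit(p,BAR,m,(.464,-.053,-.02)))
m=mask(q,*B,roi=(360,95,400,150));print("handle",m.sum(),fit(q,HAN,m,(.63,.175,0.1)))
m=mask(q,(0,100,40),(8,255,255),roi=(220,60,290,110))
for a in(-.1,.3,1.5,-1.2): print("red",m.sum(),fit(q,ROL,m,(.43,.22,a)))
# rod tip, collar
print("tip",at_z(p,528/1.25,260/1.25,.062),"rod top",at_z(p,512/1.25,80/1.25,.067),at_z(q,483/1.25,195/1.25,.067))
E
```

```text
bar 4441.0 (array([ 0.4613, -0.0526, -0.0136]), np.float64(0.021898221224546432))
handle 481.0 (array([0.6003, 0.1534, 0.0447]), np.float64(0.3321205675601959))
red 1218.0 (array([0.4336, 0.2186, 0.0322]), np.float64(0.06876026093959808))
red 1218.0 (array([0.4339, 0.2185, 0.0448]), np.float64(0.06999178975820541))
red 1218.0 (array([0.4353, 0.2159, 1.5271]), np.float64(0.2541050910949707))
red 1218.0 (array([ 0.435 ,  0.219 , -1.3419]), np.float64(0.2627257704734802))
tip [ 0.6277 -0.1354  0.062 ] rod top [0.6074 0.0569 0.067 ] [0.6055 0.1142 0.067 ]
```

Request:
arm_command:
  steps:
    - {"slide":[-0.0127,0.018,-0.045],"rot":[0,0,1],"grip":1}
    - {"slide":[-0.0127,0.018,-0.045],"rot":[0,0,1],"grip":1}
    - {"slide":[-0.0127,0.018,-0.045],"rot":[0,0,1],"grip":1}
    - {"slide":[-0.0127,0.018,-0.045],"rot":[0,0,1],"grip":1}
    - {"slide":[-0.0127,0.018,-0.045],"rot":[0,0,1],"grip":1}
    - {"slide":[-0.0127,0.018,-0.045],"rot":[0,0,1],"grip":1}
    - {"slide":[0,0,-0.04],"rot":[0,0,0],"grip":1}
    - {"slide":[0,0,-0.03],"rot":[0,0,0],"grip":1}
  newtons: 8

```text
time: 5.25
ee_pos: [0.4334, 0.2192, 0.044]
eef_rot: [0.694, 0.72, -0.001, 0.0]
ft_force: [1.2, -0.9, -0.6]
width: 0.0869
grip_force: 0.0
```

```bash
python3 - <<'E'
from h import *
np.set_printoptions(precision=4,suppress=True)
s=sensors.read_state();print(s["time"],s["ee_pos"],s["eef_rot"])
p=eyes.camera("wrist");save(p,"w3.png",f=1.25)
np.save("w3.npy",p,allow_pickle=True)
E
```

```text
5.25 [0.4334 0.2192 0.044 ] [ 0.6943  0.7197 -0.0005  0.0001]
```

View pics/w3.png

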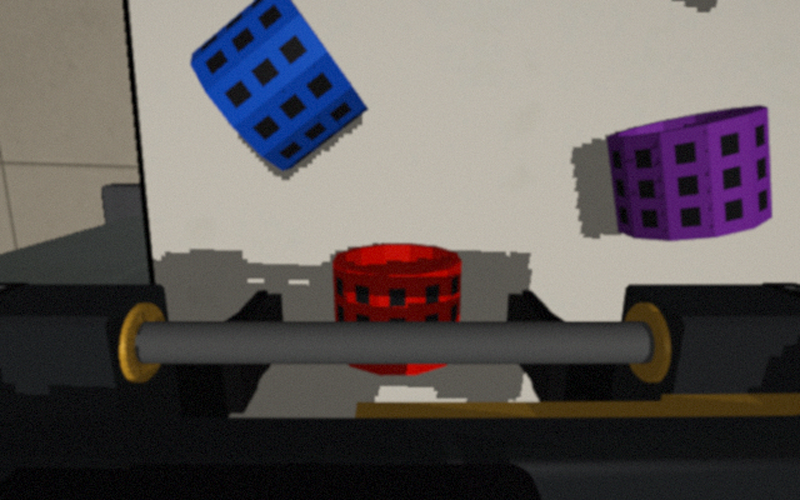

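The red roller sits midway between the fingers at (397,310), with its axis along y, so I'll close on it.

Request:
arm_command:
  steps:
    - {"slide":[0,0,-0.02],"grip":1}
    - {"slide":[0,0,-0.016],"grip":1}
    - {"grip":0.4}
    - {"grip":0.4}
    - {"grip":0.4}
    - {"grip":0.4}
    - {"grip":0.4}
    - {"grip":0.4}
  newtons: 8

```text
schema error: expected keys rot, slide, grip
```

Request:
arm_command:
  steps:
    - {"slide":[0,0,-0.02],"rot":[0,0,0],"grip":1}
    - {"slide":[0,0,-0.016],"rot":[0,0,0],"grip":1}
    - {"slide":[0,0,0],"rot":[0,0,0],"grip":0.4}
    - {"slide":[0,0,0],"rot":[0,0,0],"grip":0.4}
    - {"slide":[0,0,0],"rot":[0,0,0],"grip":0.4}
    - {"slide":[0,0,0],"rot":[0,0,0],"grip":0.4}
    - {"slide":[0,0,0],"rot":[0,0,0],"grip":0.4}
    - {"slide":[0,0,0],"rot":[0,0,0],"grip":0.4}
  newtons: 8

```text
time: 6.3
ee_pos: [0.4339, 0.2206, 0.0099]
eef_rot: [0.694, 0.72, 0.0, 0.0]
ft_force: [-0.9, -1.2, 5.7]
width: 0.0519
grip_force: 8.0
```

Request:
arm_command:
  steps:
    - {"slide":[0,0,0.05],"rot":[0,0,0],"grip":0.4}
    - {"slide":[0,0,0.05],"rot":[0,0,0],"grip":0.4}
    - {"slide":[0,0,0.03],"rot":[0,0,0],"grip":0.4}
    - {"slide":[0.0055,-0.05,0],"rot":[0,0,-0.6],"grip":0.4}
    - {"slide":[0.0055,-0.05,0],"rot":[0,0,-0.6],"grip":0.4}
    - {"slide":[0.0055,-0.05,0],"rot":[0,0,-0.6],"grip":0.4}
    - {"slide":[0.0055,-0.05,0],"rot":[0,0,-0.6],"grip":0.4}
    - {"slide":[0.0055,-0.05,0],"rot":[0,0,-0.6],"grip":0.4}

```text
time: 7.3
ee_pos: [0.461, -0.0312, 0.1397]
eef_rot: [0.713, 0.702, 0.0, 0.0]
ft_force: [0.6, -0.4, 0.5]
width: 0.052
grip_force: 8.0
```

```bash
python3 - <<'E'
from h import *
np.set_printoptions(precision=4,suppress=True)
s=sensors.read_state();print(s["time"],s["ee_pos"],s["eef_rot"],s["width"])
p=eyes.camera("wrist");save(p,"w4.png",f=1.25)
np.save("w4.npy",p,allow_pickle=True)
E
```

```text
7.3 [ 0.461  -0.0312  0.1397] [0.7126 0.7016 0.     0.0003] 0.051973575126870605
```

View pics/w4.png

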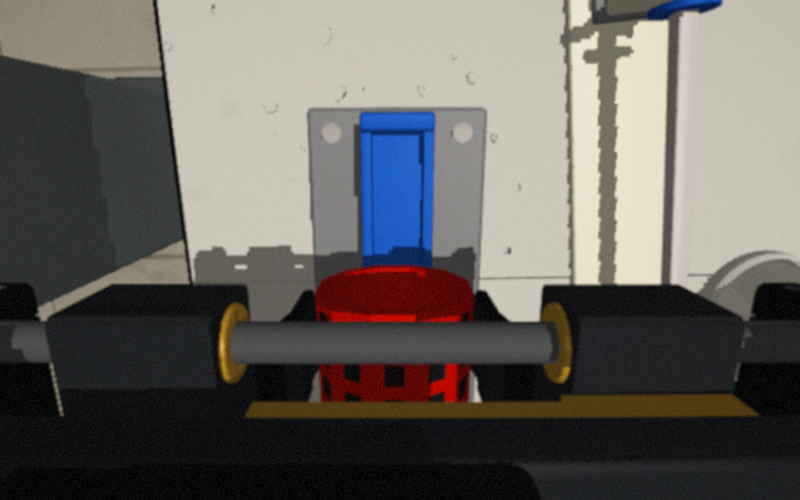

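The held red roller is at (394,330), above the cradle. The bar's far end shows at (361–434,113), so I'll check the alignment with that.

```bash
python3 - <<'E'
from h import *
np.set_printoptions(precision=4,suppress=True)
p=np.load("w4.npy",allow_pickle=True).item()
for u,v,z in [(361,113,.054),(434,113,.054),(309,109,.02),(486,109,.02),(362,250,.054),(433,250,.054),(316,275,.20),(473,275,.20)]: print(u,at_z(p,u/1.25,v/1.25,z))
m=mask(p,(105,100,40),(130,255,255),roi=(280,85,352,208)); 
BB=box(-.02,.02,-.05,.103,.02,.054)
V=lambda t:None
# fit clipped to rows<205
r=fit(p,BAR,m,(.4613,-.0526,-.0136),hide=208); print(r)
zc=.1397+.0165
R=cyl(.026,.04,zc); m=mask(p,(0,100,30),(8,255,255),roi=(240,200,390,256)); print(fit(p,R,m,(.461,-.031,-.0136),hide=256))
q=np.load("w3.npy",allow_pickle=True).item(); m=mask(q,(0,100,30),(8,255,255),roi=(240,180,390,256)); print(fit(q,ROL,m,(.434,.2186,.035),hide=256))
E
```

```text
361 [0.4444 0.0492 0.054 ]
434 [0.483  0.0487 0.054 ]
309 [0.4107 0.0541 0.02  ]
486 [0.5173 0.0525 0.02  ]
362 [ 0.4425 -0.0254  0.054 ]
433 [ 0.4829 -0.0261  0.054 ]
316 [0.4427 0.0039 0.2   ]
473 [0.4798 0.0034 0.2   ]
(array([ 0.4614, -0.0533, -0.0161]), np.float64(0.009926097467541695))
(array([ 0.4605, -0.0333, -0.0118]), np.float64(0.015034965239465237))
(array([0.4341, 0.2182, 0.0451]), np.float64(0.0810239315032959))
```

Request:
arm_command:
  steps:
    - {"slide":[0.001,0.001,-0.03],"rot":[0,0,0],"grip":0.4}
    - {"slide":[0,0,-0.03],"rot":[0,0,0],"grip":0.4}
    - {"slide":[0,0,-0.012],"rot":[0,0,0],"grip":0.4}
    - {"slide":[0,0,-0.007],"rot":[0,0,0],"grip":0.4}
    - {"slide":[0,0,0],"rot":[0,0,0],"grip":0.4}
    - {"slide":[0,0,0],"rot":[0,0,0],"grip":0.7}
    - {"slide":[0,0,0],"rot":[0,0,0],"grip":0.8}
    - {"slide":[0,0,0],"rot":[0,0,0],"grip":0.9}

```text
time: 8.35
ee_pos: [0.4623, -0.0286, 0.0609]
eef_rot: [0.713, 0.702, 0.0, 0.0]
ft_force: [0.1, 0.6, 0.2]
width: 0.0726
grip_force: 0.0
```

Request:
arm_command:
  steps:
    - {"slide":[0,0,0.04],"rot":[0,0,0],"grip":1}
    - {"slide":[0,0,0.05],"rot":[0,0,0],"grip":1}
    - {"slide":[0,0,0.05],"rot":[0,0,0],"grip":1}
    - {"slide":[0.02,0.05,0.05],"rot":[0,0,0],"grip":1}
    - {"slide":[0.02,0.05,0.02],"rot":[0,0,0],"grip":1}
    - {"slide":[0.02,0.05,0.02],"rot":[0,0,0],"grip":1}
    - {"slide":[0.02,0.05,0],"rot":[0,0,0],"grip":1}
    - {"slide":[0.02,0.05,0],"rot":[0,0,0],"grip":1}

```text
time: 9.35
ee_pos: [0.56, 0.2152, 0.2835]
eef_rot: [0.713, 0.701, 0.0, 0.0]
ft_force: [0.5, 0.2, 1.2]
width: 0.0869
grip_force: 0.0
```

```bash
python3 - <<'E'
from h import *
np.set_printoptions(precision=4,suppress=True)
s=sensors.read_state();print(s["time"],s["ee_pos"],s["eef_rot"],s["width"])
p=eyes.camera("wrist");save(p,"w5.png",f=1.25)
np.save("w5.npy",p,allow_pickle=True)
for r in eyes.look_for("roller_4_mid",p): print(np.round(r["bbox"]),r["conf"])
E
```

```text
9.35 [0.56   0.2152 0.2835] [0.7129 0.7012 0.0003 0.0003] 0.08691088001651118
[276.  90. 329. 140.] 0.68
[132.  62. 193. 125.] 0.67
[278.   0. 340.  50.] 0.6
[206. 290. 286. 334.] 0.54
```

View pics/w5.png

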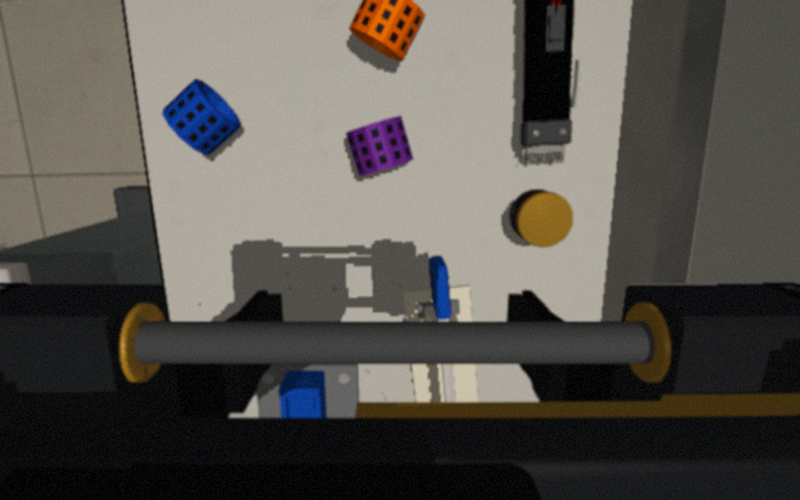

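The view shows orange at (388,25) as the target roller, with purple at (380,146) and blue at (203,117) as look-alikes to leave. The rest of the path is clear.

```bash
python3 - <<'E'
from h import *
np.set_printoptions(precision=4,suppress=True)
p=np.load("w5.npy",allow_pickle=True).item()
m=mask(p,(5,120,60),(20,255,255),roi=(270,0,350,55));c=at_z(p,388/1.25,25/1.25,.026);print(m.sum(),c)
for a in(-1.2,-.7,-.2,.3,.8,1.3): print("orange",fit(p,ROL,m,(c[0],c[1],a)))
m=mask(p,(135,80,30),(165,255,255),roi=(270,85,340,145));c=at_z(p,380/1.25,146/1.25,.026)
for a in(-.7,.3,1.1): print("purple",fit(p,ROL,m,(c[0],c[1],a)))
m=mask(p,(105,100,40),(130,255,255),roi=(340,200,365,257));
print("handle",m.sum(),fit(p,HAN,m,(.607,.175,.1),hide=257))
E
```

```text
2043.0 [0.5572 0.3785 0.026 ]
orange (array([ 0.5552,  0.3812, -0.5217]), np.float64(0.029001468792557716))
orange (array([ 0.5552,  0.3812, -0.5197]), np.float64(0.029001468792557716))
orange (array([ 0.5553,  0.3812, -0.5067]), np.float64(0.03071463480591774))
orange (array([0.5568, 0.382 , 0.8176]), np.float64(0.10364659875631332))
orange (array([0.5569, 0.3819, 0.8233]), np.float64(0.10303474962711334))
orange (array([0.5571, 0.3816, 0.8124]), np.float64(0.10609398037195206))
purple (array([ 0.5475,  0.2776, -0.9668]), np.float64(0.32766273617744446))
purple (array([0.5471, 0.2772, 0.2967]), np.float64(0.05784023553133011))
purple (array([0.5479, 0.277 , 1.1051]), np.float64(0.35384616255760193))
handle 632.0 (array([0.5995, 0.1505, 0.1711]), np.float64(0.1819620281457901))
```

Request:
arm_command:
  steps:
    - {"slide":[-0.0008,0.0277,-0.03],"rot":[0,0,-4.8],"grip":1}
    - {"slide":[-0.0008,0.0277,-0.03],"rot":[0,0,-4.8],"grip":1}
    - {"slide":[-0.0008,0.0277,-0.03],"rot":[0,0,-4.8],"grip":1}
    - {"slide":[-0.0008,0.0277,-0.03],"rot":[0,0,-4.8],"grip":1}
    - {"slide":[-0.0008,0.0277,-0.03],"rot":[0,0,-4.8],"grip":1}
    - {"slide":[-0.0008,0.0277,-0.03],"rot":[0,0,-4.8],"grip":1}
    - {"slide":[0,0,-0.02],"rot":[0,0,0],"grip":1}
    - {"slide":[0,0,-0.01],"rot":[0,0,0],"grip":1}

```text
time: 10.45
ee_pos: [0.5545, 0.3787, 0.072]
eef_rot: [0.865, 0.503, -0.001, 0.0]
ft_force: [0.1, 0.1, 0.7]
width: 0.087
grip_force: 0.0
```

```bash
python3 - <<'E'
from h import *
np.set_printoptions(precision=4,suppress=True)
s=sensors.read_state();print(s["time"],s["ee_pos"],s["eef_rot"],s["joint_positions"])
p=eyes.camera("wrist");save(p,"w6.png",f=1.25)
m=mask(p,(5,120,60),(20,255,255),roi=(230,150,410,256))
print(m.sum(),fit(p,ROL,m,(.5552,.3812,-.52),hide=256))
E
```

```text
10.45 [0.5545 0.3787 0.072 ] [ 0.8645  0.5026 -0.0007  0.0005] [-0.1783  0.6522 -0.7031  1.4581  0.4366  1.1926 -1.4599]
5743.0 (array([ 0.5557,  0.3805, -0.5217]), np.float64(0.13912589848041534))
```

View pics/w6.png

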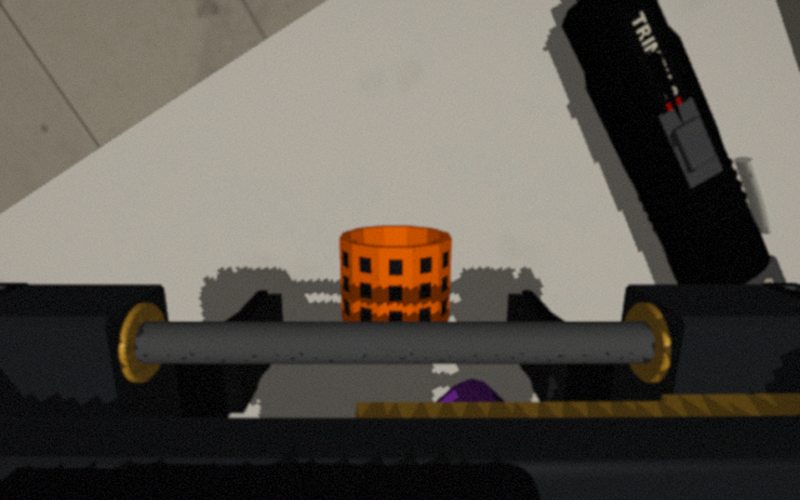

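The orange roller is centred between the fingers at (396,275), so I'll descend and grip it.

Request:
arm_command:
  steps:
    - {"slide":[0.001,0.002,-0.03],"rot":[0,0,0],"grip":1}
    - {"slide":[0,0,-0.022],"rot":[0,0,0],"grip":1}
    - {"slide":[0,0,-0.01],"rot":[0,0,0],"grip":1}
    - {"slide":[0,0,0],"rot":[0,0,0],"grip":0.4}
    - {"slide":[0,0,0],"rot":[0,0,0],"grip":0.4}
    - {"slide":[0,0,0],"rot":[0,0,0],"grip":0.4}
    - {"slide":[0,0,0],"rot":[0,0,0],"grip":0.4}
    - {"slide":[0,0,0],"rot":[0,0,0],"grip":0.4}
  newtons: 8

```text
time: 11.5
ee_pos: [0.5555, 0.3824, 0.0115]
eef_rot: [0.865, 0.502, 0.0, 0.0]
ft_force: [-0.1, -0.8, 2.4]
width: 0.0519
grip_force: 8.0
```

Request:
arm_command:
  steps:
    - {"slide":[0,0,0.04],"rot":[0,0,0],"grip":0.4}
    - {"slide":[0,0,0.05],"rot":[0,0,0],"grip":0.4}
    - {"slide":[0,0,0.05],"rot":[0,0,0],"grip":0.4}
    - {"slide":[-0.008,-0.04,0.03],"rot":[0,0,3],"grip":0.4}
    - {"slide":[-0.008,-0.04,0],"rot":[0,0,3],"grip":0.4}
    - {"slide":[-0.008,-0.04,0],"rot":[0,0,3],"grip":0.4}
    - {"slide":[-0.008,-0.04,0],"rot":[0,0,3],"grip":0.4}
    - {"slide":[-0.008,-0.04,0],"rot":[0,0,3],"grip":0.4}

```text
time: 12.5
ee_pos: [0.5149, 0.1809, 0.1811]
eef_rot: [0.791, 0.612, 0.0, 0.0]
ft_force: [0.6, -0.2, 0.0]
width: 0.0519
grip_force: 8.0
```

Request:
arm_command:
  steps:
    - {"slide":[-0.009,-0.04,0],"rot":[0,0,2.8],"grip":0.4}
    - {"slide":[-0.009,-0.04,0],"rot":[0,0,2.8],"grip":0.4}
    - {"slide":[-0.009,-0.04,0],"rot":[0,0,2.8],"grip":0.4}
    - {"slide":[-0.009,-0.04,0],"rot":[0,0,2.8],"grip":0.4}
    - {"slide":[-0.009,-0.04,0],"rot":[0,0,2.8],"grip":0.4}
    - {"slide":[-0.009,-0.04,0],"rot":[0,0,0],"grip":0.4}
    - {"slide":[0,-0.012,0],"rot":[0,0,0],"grip":0.4}
    - {"slide":[0,0,0],"rot":[0,0,0],"grip":0.4}

```text
time: 13.5
ee_pos: [0.4614, -0.0699, 0.1812]
eef_rot: [0.712, 0.703, 0.0, 0.0]
ft_force: [-0.2, 0.9, 1.1]
width: 0.052
grip_force: 8.0
```

```bash
python3 - <<'E'
from h import *
np.set_printoptions(precision=4,suppress=True)
s=sensors.read_state();print(s["time"],s["ee_pos"],s["eef_rot"],s["joint_positions"])
p=eyes.camera("wrist");save(p,"w7.png",f=1.25)
np.save("w7.npy",p,allow_pickle=True)
E
```

```text
13.5 [ 0.4614 -0.0699  0.1812] [0.7116 0.7026 0.0001 0.0001] [ 0.7354  0.0553 -0.6938  1.8877  0.0377  1.2113  0.0163]
```

View pics/w7.png

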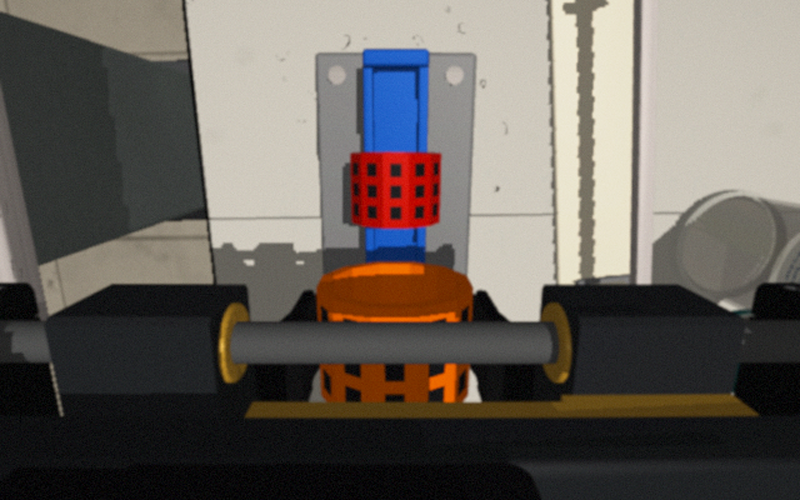

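The red roller is seated in the groove at (395,190) and the orange one is held at (394,330). Fitting both.

```bash
python3 - <<'E'
from h import *
np.set_printoptions(precision=4,suppress=True)
p=np.load("w7.npy",allow_pickle=True).item()
m=mask(p,(0,120,30),(3,255,255),roi=(270,110,365,190)); print(m.sum(),"red",fit(p,cyl(.026,.04,.076),m,(.4617,-.03,-.015)))
m=mask(p,(4,120,30),(20,255,255),roi=(240,205,390,256)); print("or",fit(p,cyl(.026,.04,.1812+.0147),m,(.461,-.072,-.0136),hide=256))
m=mask(p,(105,100,40),(130,255,255),roi=(280,35,352,120)); print("bar",fit(p,BAR,m,(.4613,-.0526,-.0136),hide=120))
E
```

```text
4007.0 red (array([ 0.4619, -0.0303, -0.0143]), np.float64(0.09171450138092041))
or (array([ 0.4608, -0.071 , -0.0132]), np.float64(0.016900749877095222))
bar (array([ 0.4613, -0.0536, -0.0152]), np.float64(0.013346043415367603))
```

Request:
arm_command:
  steps:
    - {"slide":[0.0005,-0.002,-0.04],"rot":[0,0,0],"grip":0.4}
    - {"slide":[0,0,-0.04],"rot":[0,0,0],"grip":0.4}
    - {"slide":[0,0,-0.025],"rot":[0,0,0],"grip":0.4}
    - {"slide":[0,0,-0.014],"rot":[0,0,0],"grip":0.4}
    - {"slide":[0,0,0],"rot":[0,0,0],"grip":0.4}
    - {"slide":[0,0,0],"rot":[0,0,0],"grip":0.7}
    - {"slide":[0,0,0],"rot":[0,0,0],"grip":0.8}
    - {"slide":[0,0,0],"rot":[0,0,0],"grip":0.9}

```text
time: 14.55
ee_pos: [0.4621, -0.0719, 0.0626]
eef_rot: [0.711, 0.703, 0.0, 0.0]
ft_force: [-0.3, -0.4, -0.9]
width: 0.0723
grip_force: 0.0
```

Request:
arm_command:
  steps:
    - {"slide":[0,0,0.04],"rot":[0,0,0],"grip":1}
    - {"slide":[0,0,0.05],"rot":[0,0,0],"grip":1}
    - {"slide":[0,0,0.05],"rot":[0,0,0],"grip":1}
    - {"slide":[0.01,-0.02,0.05],"rot":[0,0,0],"grip":1}
    - {"slide":[0.02,0,0.04],"rot":[0,0,0],"grip":1}
    - {"slide":[0.02,0.01,0],"rot":[0,0,0],"grip":1}
    - {"slide":[0.02,0.02,0],"rot":[0,0,0],"grip":1}
    - {"slide":[0,0,0],"rot":[0,0,0],"grip":1}

```text
time: 15.55
ee_pos: [0.5324, -0.06, 0.292]
eef_rot: [0.71, 0.704, 0.001, -0.0]
ft_force: [-0.4, -0.2, -0.7]
width: 0.0868
grip_force: 0.0
```

```bash
python3 - <<'E'
from h import *
np.set_printoptions(precision=4,suppress=True)
s=sensors.read_state();print(s["time"],s["ee_pos"],s["eef_rot"],s["joint_positions"])
p=eyes.camera("wrist");save(p,"w8.png",f=1.25)
np.save("w8.npy",p,allow_pickle=True)
m=mask(p,(0,120,30),(3,255,255),roi=(100,40,350,256)); print(m.sum(),"red",fit(p,cyl(.026,.04,.076),m,(.4617,-.03,-.015),hide=250))
m=mask(p,(4,120,30),(20,255,255),roi=(100,40,350,256)); print(m.sum(),"or",fit(p,cyl(.026,.04,.076),m,(.461,-.073,-.0136),hide=250))
E
```

```text
15.55 [ 0.5324 -0.06    0.292 ] [ 0.7102  0.704   0.0005 -0.0004] [ 0.6737  0.1681 -0.7241  1.5553  0.1104  1.4603 -0.0643]
2081.0 red (array([ 0.4622, -0.03  , -0.0072]), np.float64(0.08145122230052948))
2413.0 or (array([ 0.4612, -0.0721, -0.0056]), np.float64(0.24834230542182922))
```

View pics/w8.png

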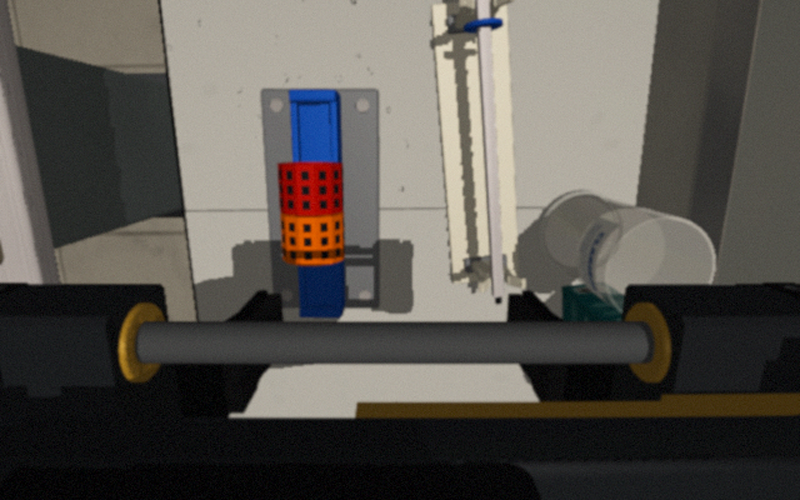

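The two rollers lie end to end in the groove, red at (312,188) and orange at (313,238). The rod tip shows at (499,300) and the collar at (483,24). Next I'll move toward the handle.

Request:
arm_command:
  steps:
    - {"slide":[0.012,0.02,0],"rot":[0,0,0],"grip":1}
    - {"slide":[0.012,0.02,0],"rot":[0,0,0],"grip":1}
    - {"slide":[0.012,0.02,0],"rot":[0,0,0],"grip":1}
    - {"slide":[0.012,0.02,0],"rot":[0,0,0],"grip":1}
    - {"slide":[0.012,0.02,0],"rot":[0,0,0],"grip":1}
    - {"slide":[0.012,0.02,0],"rot":[0,0,0],"grip":1}
    - {"slide":[0,0,0],"rot":[0,0,0],"grip":1}
    - {"slide":[0,0,0],"rot":[0,0,0],"grip":1}

```text
time: 16.6
ee_pos: [0.6035, 0.0568, 0.2921]
eef_rot: [0.712, 0.703, -0.0, 0.0]
ft_force: [-0.4, -0.0, -0.3]
width: 0.0871
grip_force: 0.0
```

```bash
python3 - <<'E'
from h import *
np.set_printoptions(precision=4,suppress=True)
s=sensors.read_state();print(s["time"],s["ee_pos"],s["eef_rot"],s["joint_positions"])
p=eyes.camera("wrist");save(p,"w9.png",f=1.25)
np.save("w9.npy",p,allow_pickle=True)
E
```

```text
16.6 [0.6035 0.0568 0.2921] [ 0.7117  0.7025 -0.0004  0.0003] [ 0.4155  0.3571 -0.7714  1.3699  0.2474  1.5125 -0.3511]
```

View pics/w9.png

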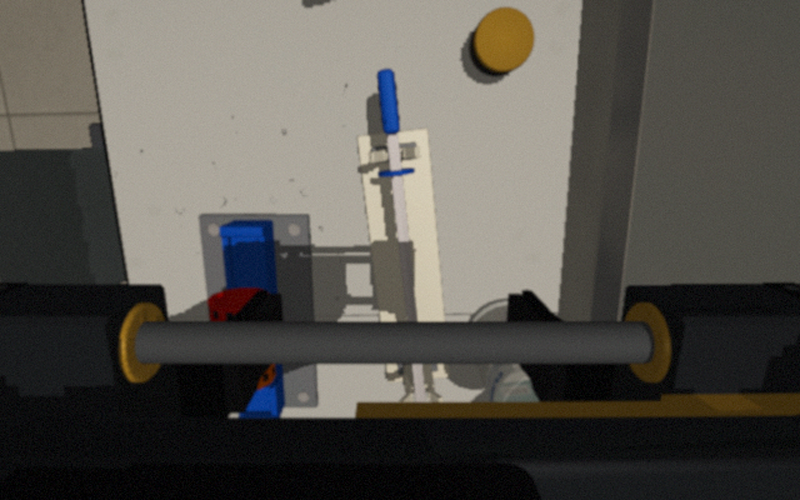

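The handle is at (388,100), the collar at (397,172) and the gold pot at (503,40), well clear. Fitting the rod.

```bash
python3 - <<'E'
from h import *
np.set_printoptions(precision=4,suppress=True)
p=np.load("w9.npy",allow_pickle=True).item();q=np.load("w8.npy",allow_pickle=True).item()
m=mask(p,(105,80,30),(130,255,255),roi=(295,45,325,107)); 
for H in (HAN,box(-.007,.007,-.025,.025,.044,.08)): print("handle",m.sum(),fit(p,H,m,(.602,.18,.1)))
ys,xs=np.nonzero(m);print(xs.min(),xs.max(),ys.min(),ys.max())
# rod centreline: bright strip centre per row
def strip(P,rows,u0,hw):
    out=[]
    for r in rows:
        g=P["pixels"][r].astype(int).sum(1); c=int(u0(r)); print(r,c,g[c-hw:c+hw+1]//3)
strip(p,[120,150,165],lambda r:315+(r-118)*.14,10)
strip(q,[40,100,160,220],lambda r:387+(r-20)*.06,10)
E
```

```text
handle 683.0 (array([0.599 , 0.1524, 0.0964]), np.float64(0.14165446162223816))
handle 683.0 (array([0.5987, 0.155 , 0.0848]), np.float64(0.14275255799293518))
302 319 55 106
120 315 [125 134 133 102  91 126 172 186 188 193 189 190 188 187 175 165 136 127
 139 126 117]
150 319 [ 90  88  91  96 121 160 182 182 187 189 184 184 185 186 188 195 197 196
 196 195 197]
165 321 [ 87  91  95 110 149 178 187 188 188 182 185 184 179 177 187 191 195 195
 195 194 192]
40 388 [101 109 139 147 130 121 160 191 196 202 198 192 189 189 197 200 208 208
 206 203 204]
100 391 [204 204 203 196 167 121 136 176 198 200 192 191 188 187 193 201 203 202
 203 202 201]
160 395 [198 201 198 179 130 120 156 183 189 184 182 182 180 186 192 199 200 199
 199 194 199]
220 399 [100 105  93  81  95 143 168 176 170 167 173 170 177 157 116  84  90 101
 107 105 112]
```

```bash
python3 - <<'E'
from h import *
np.set_printoptions(precision=4,suppress=True)
p=np.load("w9.npy",allow_pickle=True).item();q=np.load("w8.npy",allow_pickle=True).item()
L=[]
for P,u,v in [(p,315.7,120),(p,318.3,150),(p,319.3,165),(q,388,40),(q,391.2,100),(q,394.8,160),(q,398,220)]:
    L.append(at_z(P,u,v,.063));print(L[-1])
L=np.array(L);f=np.polyfit(L[:,1],L[:,0],1);print(f,"yaw",np.degrees(-np.arctan(f[0])))
print("tip",at_z(q,499/1.25,301/1.25,.062),"collar",at_z(p,397/1.25,174/1.25,.062),at_z(q,483/1.25,24/1.25,.062),
 "handle far/near top",at_z(p,386/1.25,70/1.25,.082),at_z(p,390/1.25,133/1.25,.042))
# stand base corners: z .006
for u,v in [(359,138),(427,129),(443,375)]: print("base",at_z(p,u/1.25,v/1.25,.006))
E
```

```text
[0.6043 0.1151 0.063 ]
[0.6067 0.0832 0.063 ]
[0.6076 0.0668 0.063 ]
[0.6071 0.0777 0.063 ]
[0.6127 0.0188 0.063 ]
[ 0.6193 -0.0446  0.063 ]
[ 0.6261 -0.1132  0.063 ]
[-0.0979  0.6148] yaw 5.589627257820256
tip [ 0.6289 -0.1388  0.062 ] collar [0.6061 0.0947 0.062 ] [0.605  0.0975 0.062 ] handle far/near top [0.5983 0.1765 0.082 ] [0.6003 0.1295 0.042 ]
base [0.5698 0.1258 0.006 ]
base [0.6359 0.1335 0.006 ]
base [ 0.6551 -0.1303  0.006 ]
```

Request:
arm_command:
  steps:
    - {"slide":[-0.0008,0.019,-0.03],"rot":[0,0,1.3],"grip":1}
    - {"slide":[-0.0008,0.019,-0.03],"rot":[0,0,1.3],"grip":1}
    - {"slide":[-0.0008,0.019,-0.03],"rot":[0,0,1.3],"grip":1}
    - {"slide":[-0.0008,0.019,-0.03],"rot":[0,0,1.3],"grip":1}
    - {"slide":[-0.001,0.0192,-0.03],"rot":[0,0,1.3],"grip":1}
    - {"slide":[0,0,-0.035],"rot":[0,0,0],"grip":1}
    - {"slide":[0,0,-0.035],"rot":[0,0,0],"grip":1}
    - {"slide":[0,0,-0.02],"rot":[0,0,0],"grip":0.6}

```text
time: 17.65
ee_pos: [0.599, 0.1518, 0.0505]
eef_rot: [0.671, 0.742, -0.001, -0.0]
ft_force: [0.5, -1.5, 0.0]
width: 0.0825
grip_force: 0.0
```

Request:
arm_command:
  steps:
    - {"slide":[0,0,-0.008],"rot":[0,0,0],"grip":0.5}
    - {"slide":[0,0,0],"rot":[0,0,0],"grip":0.3}
    - {"slide":[0,0,0],"rot":[0,0,0],"grip":0.2}
    - {"slide":[0,0,0],"rot":[0,0,0],"grip":0.05}
    - {"slide":[0,0,0],"rot":[0,0,0],"grip":0.05}
    - {"slide":[0,0,0],"rot":[0,0,0],"grip":0.05}
    - {"slide":[0,0,0],"rot":[0,0,0],"grip":0.05}
    - {"slide":[0,0,0],"rot":[0,0,0],"grip":0.05}
  newtons: 40

```text
time: 18.65
ee_pos: [0.5996, 0.1534, 0.0441]
eef_rot: [0.67, 0.742, 0.0, -0.0]
ft_force: [-0.8, 0.2, 0.4]
width: 0.0135
grip_force: 40.0
```

```bash
python3 - <<'E'
from h import *
np.set_printoptions(precision=4,suppress=True)
s=sensors.read_state();print(s)
E
```

```text
{'time': 18.65, 'joint_positions': array([ 0.236 ,  0.5896, -0.7372,  1.6321,  0.4349,  1.0907, -0.5201]), 'joint_vel': array([-0.    ,  0.001 , -0.0003, -0.001 , -0.0004,  0.002 , -0.0003]), 'joint_torque': array([ -0.0156, -64.0751, -13.8113, -32.0861,  -0.0699,  -0.0331,
         0.002 ]), 'ee_pos': array([0.5996, 0.1534, 0.0441]), 'eef_rot': array([ 0.6703,  0.7421,  0.    , -0.    ]), 'ft_force': array([-0.7787,  0.1694,  0.4362]), 'torque': array([-0.0572, -0.1188,  0.0079]), 'grip_force': 39.99714902602136, 'width': 0.013472023992800489}
```

Request:
arm_command:
  steps:
    - {"slide":[0,0,0.02],"rot":[0,0,0],"grip":0.05}
    - {"slide":[0,0,0.05],"rot":[0,0,0],"grip":0.05}
    - {"slide":[0,0,0.05],"rot":[0,0,0],"grip":0.05}
    - {"slide":[-0.0265,0.032,0],"rot":[0,0,-1.35],"grip":0.05}
    - {"slide":[-0.0265,0.032,0],"rot":[0,0,-1.35],"grip":0.05}
    - {"slide":[-0.0265,0.032,0],"rot":[0,0,-1.35],"grip":0.05}
    - {"slide":[-0.0265,0.032,0],"rot":[0,0,-1.35],"grip":0.05}
    - {"slide":[-0.0265,0.032,0],"rot":[0,0,-1.35],"grip":0.05}

```text
time: 19.65
ee_pos: [0.4662, 0.3146, 0.1656]
eef_rot: [0.713, 0.701, 0.001, 0.0]
ft_force: [-0.4, 0.2, -0.7]
width: 0.0136
grip_force: 40.0
```

Request:
arm_command:
  steps:
    - {"slide":[0,0,-0.03],"rot":[0,0,0],"grip":0.05}
    - {"slide":[0,0,-0.03],"rot":[0,0,0],"grip":0.05}
    - {"slide":[0,0,-0.02],"rot":[0,0,0],"grip":0.05}
    - {"slide":[0,0,0],"rot":[0,0,0],"grip":0.05}
    - {"slide":[0,0,0],"rot":[0,0,0],"grip":0.05}
    - {"slide":[0,0,0],"rot":[0,0,0],"grip":0.05}
    - {"slide":[0,0,0],"rot":[0,0,0],"grip":0.05}
    - {"slide":[0,0,0],"rot":[0,0,0],"grip":0.05}

```text
time: 20.65
ee_pos: [0.4673, 0.3134, 0.0844]
eef_rot: [0.713, 0.701, 0.0, 0.0]
ft_force: [1.0, -0.1, -0.9]
width: 0.014
grip_force: 40.0
```

```bash
python3 - <<'E'
from h import *
np.set_printoptions(precision=4,suppress=True)
s=sensors.read_state();print(s["time"],s["ee_pos"],s["eef_rot"],s["width"],s["ft_force"],s["torque"])
p=eyes.camera("side");np.save("s1.npy",p,allow_pickle=True);save(p,"s1.png",crop=(240,150,440,300),f=4)
E
```

```text
20.65 [0.4673 0.3134 0.0844] [0.7128 0.7013 0.0002 0.0001] 0.013965407405698741 [ 1.0462 -0.1289 -0.9246] [ 0.0081 -0.0411 -0.0369]
```

View pics/s1.png

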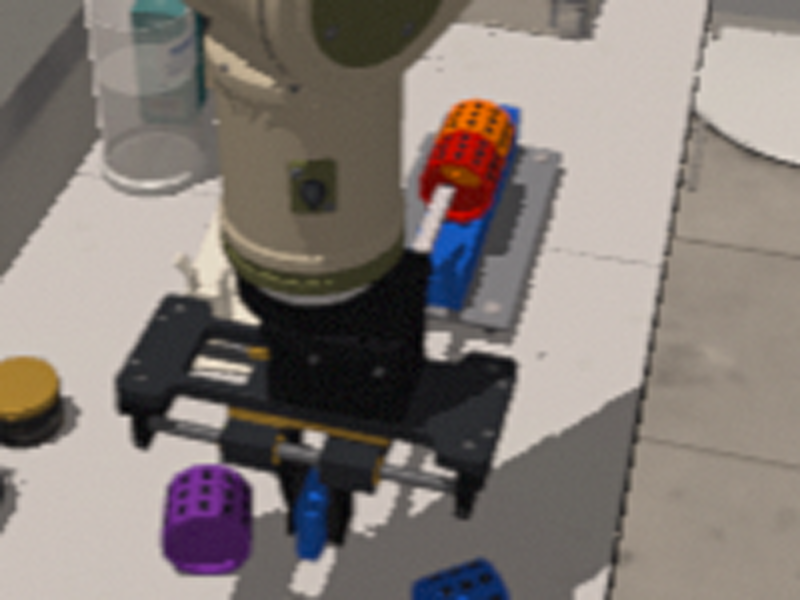

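The rod tip, at crop (440,190), is just in front of the red roller's bore and still above its axis. I'll lower it 26 mm and verify.

Request:
arm_command:
  steps:
    - {"slide":[0,0,-0.013],"rot":[0,0,0],"grip":0.05}
    - {"slide":[0,0,-0.0135],"rot":[0,0,0],"grip":0.05}
    - {"slide":[0,0,0],"rot":[0,0,0],"grip":0.05}
    - {"slide":[0,0,0],"rot":[0,0,0],"grip":0.05}
    - {"slide":[0,0,0],"rot":[0,0,0],"grip":0.05}
    - {"slide":[0,0,0],"rot":[0,0,0],"grip":0.05}
    - {"slide":[0,0,0],"rot":[0,0,0],"grip":0.05}
    - {"slide":[0,0,0],"rot":[0,0,0],"grip":0.05}

```text
time: 21.7
ee_pos: [0.4672, 0.3134, 0.0577]
eef_rot: [0.713, 0.701, 0.0, 0.0]
ft_force: [0.2, -0.2, -1.1]
width: 0.0135
grip_force: 40.0
```

```bash
python3 - <<'E'
from h import *
np.set_printoptions(precision=4,suppress=True)
s=sensors.read_state();print(s["time"],s["ee_pos"],s["eef_rot"],s["width"],s["ft_force"],s["torque"])
q=np.load("s1.npy",allow_pickle=True).item()
print("pred tip s1",proj(q,[.463,.0254,.102]),"obs 350,197.5")
p=eyes.camera("side")
t=proj(p,[.463,.0254,.076]);b=proj(p,[.462,-.01,.076]);print("tip",t,"bore centre",b)
m=mask(p,(0,120,30),(8,255,255),roi=(330,160,380,215));ys,xs=np.nonzero(m);print(xs.min(),xs.max(),ys.min(),ys.max())
# white rod pixels below the red roller
g=p["pixels"].astype(int);
for v in range(190,212,2): print(v,"".join("R" if r>120 and gr<70 else "B" if b_>r+50 else "W" if min(r,gr,b_)>130 else "g" if max(r,gr,b_)-min(r,gr,b_)<30 else "." for r,gr,b_ in g[v,338:375]))
E
```

```text
21.7 [0.4672 0.3134 0.0577] [0.7128 0.7013 0.0001 0.0001] 0.013510600808579652 [ 0.2455 -0.1679 -1.0632] [ 0.0257 -0.149  -0.0058]
pred tip s1 [350.2535 196.7184] obs 350,197.5
tip [349.9748 204.3645] bore centre [353.0591 196.9551]
345 367 178 205
190 gggWWWWg.RRRRRRRRRRR..RR......ggggggg
192 gggWWWgg.....RRRRRRRRRRR......ggggggg
194 gggWWggR......RRRRRRRRR......gggggggg
196 gggWgg..................R..Bggggggggg
198 gggggg.R...................gggggggggg
200 ggggggggRR.................gggggggggg
202 ggggggggg.RRRRR.....RRR...ggggggggggg
204 ggggggggBBBgWg.RRRRR...BBgggggggggggg
206 gggggggBBBWWWWWBBBBBBBBB.gggggggggggg
208 ggggggBBBgWWWWBBBBBBBBB.ggggggggggggg
210 gggggBBBgWWWW.BBBBBBBBBgggggggggggggg
```

Request:
arm_command:
  steps:
    - {"slide":[-0.0002,-0.013,0],"rot":[0,0,0],"grip":0.05}
    - {"slide":[-0.0002,-0.013,0],"rot":[0,0,0],"grip":0.05}
    - {"slide":[-0.0002,-0.013,0],"rot":[0,0,0],"grip":0.05}
    - {"slide":[-0.0002,-0.013,0],"rot":[0,0,0],"grip":0.05}
    - {"slide":[-0.0002,-0.013,0],"rot":[0,0,0],"grip":0.05}
    - {"slide":[-0.0002,-0.013,0],"rot":[0,0,0],"grip":0.05}
    - {"slide":[-0.0002,-0.013,0],"rot":[0,0,0],"grip":0.05}
    - {"slide":[-0.0002,-0.013,0],"rot":[0,0,0],"grip":0.05}

```text
time: 22.75
ee_pos: [0.4655, 0.2086, 0.0576]
eef_rot: [0.713, 0.701, 0.0, 0.0]
ft_force: [-0.2, -0.3, -1.2]
width: 0.0136
grip_force: 40.0
```

```bash
python3 - <<'E'
from h import *
np.set_printoptions(precision=4,suppress=True)
s=sensors.read_state();print(s["time"],s["ee_pos"],s["eef_rot"],s["width"],s["ft_force"],s["torque"])
p=eyes.camera("side")
for n,c,y in (("red",((0,120,30),(3,255,255)),-.03),("or",((4,120,30),(20,255,255)),-.072)):
    m=mask(p,*c,roi=(330,150,385,215));ys,xs=np.nonzero(m);print(n,m.sum(),xs.min(),xs.max(),ys.min(),ys.max())
    S=sil(p,cyl(.026,.04,.076),(.462,y,-.015));ys,xs=np.nonzero(S>.5);print("pred",xs.min(),xs.max(),ys.min(),ys.max())
E
```

```text
22.75 [0.4655 0.2086 0.0576] [0.7128 0.7014 0.     0.    ] 0.01357335521097199 [-0.1588 -0.3236 -1.1544] [ 0.0894 -0.1093 -0.0527]
red 149.0 354 365 183 204
pred 345 365 182 204
or 170.0 352 367 175 196
pred 348 367 174 196
```

Nothing has shifted, so I'll continue the insertion and then lift slightly to check.

Request:
arm_command:
  steps:
    - {"slide":[-0.0002,-0.0132,0],"rot":[0,0,0],"grip":0.05}
    - {"slide":[-0.0002,-0.0132,0],"rot":[0,0,0],"grip":0.05}
    - {"slide":[-0.0002,-0.0132,0],"rot":[0,0,0],"grip":0.05}
    - {"slide":[-0.0002,-0.0132,0],"rot":[0,0,0],"grip":0.05}
    - {"slide":[-0.0002,-0.0132,0],"rot":[0,0,0],"grip":0.05}
    - {"slide":[-0.0002,-0.0132,0],"rot":[0,0,0],"grip":0.05}
    - {"slide":[-0.0002,-0.0132,0],"rot":[0,0,0],"grip":0.05}
    - {"slide":[-0.0002,-0.0132,0],"rot":[0,0,0],"grip":0.05}

```text
time: 23.8
ee_pos: [0.4639, 0.1029, 0.0576]
eef_rot: [0.713, 0.701, 0.0, 0.0]
ft_force: [0.5, -0.7, -1.1]
width: 0.0136
grip_force: 40.0
```

Request:
arm_command:
  steps:
    - {"slide":[0,0,0.008],"rot":[0,0,0],"grip":0.05}
    - {"slide":[0,0,0.008],"rot":[0,0,0],"grip":0.05}
    - {"slide":[0,0,0.01],"rot":[0,0,0],"grip":0.05}
    - {"slide":[0,0,0.02],"rot":[0,0,0],"grip":0.05}
    - {"slide":[0,0,0.02],"rot":[0,0,0],"grip":0.05}
    - {"slide":[0,0,0.02],"rot":[0,0,0],"grip":0.05}
    - {"slide":[0,0,0.02],"rot":[0,0,0],"grip":0.05}
    - {"slide":[0,0,0.02],"rot":[0,0,0],"grip":0.05}

```text
time: 24.8
ee_pos: [0.4638, 0.1044, 0.1849]
eef_rot: [0.712, 0.702, 0.0, 0.0]
ft_force: [0.4, -0.1, -2.0]
width: 0.0137
grip_force: 40.0
```

```bash
python3 - <<'E'
from h import *
np.set_printoptions(precision=4,suppress=True)
s=sensors.read_state();print(s["time"],s["ee_pos"],s["eef_rot"],s["width"],s["ft_force"],s["torque"])
p=eyes.camera("side");save(p,"s2.png",crop=(240,110,440,260),f=4);np.save("s2.npy",p,allow_pickle=True)
E
```

```text
24.8 [0.4638 0.1044 0.1849] [0.7124 0.7018 0.0002 0.0002] 0.013718126925068732 [ 0.3793 -0.0717 -2.0328] [ 0.0419 -0.0816  0.0204]
```

View pics/s2.png

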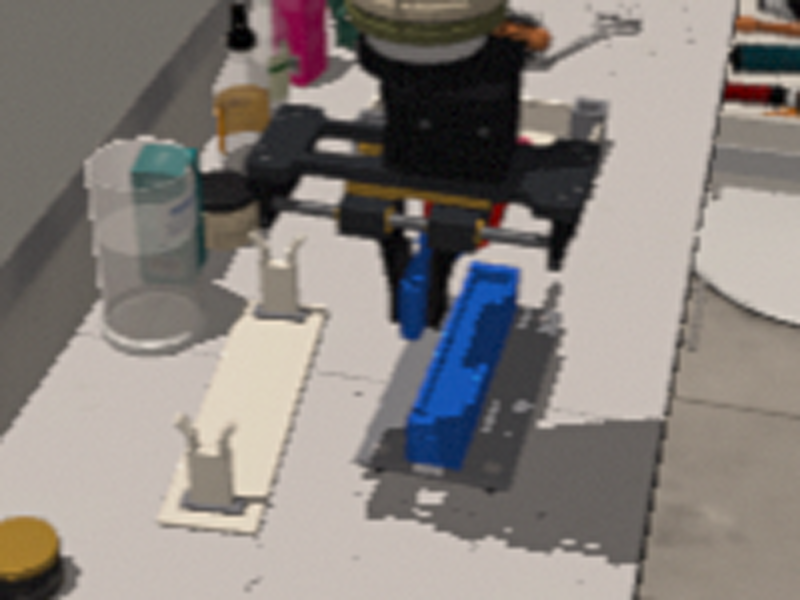

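The cradle is empty, with the blue bar bare at crop (465,365). The rollers ride on the rod, with red just visible behind the fingers. The stand's slots are at (215,430) and (275,250). I'll bring the rod over the stand.

Request:
arm_command:
  steps:
    - {"slide":[0.019,0.007,0],"rot":[0,0,0.95],"grip":0.05}
    - {"slide":[0.019,0.007,0],"rot":[0,0,0.95],"grip":0.05}
    - {"slide":[0.019,0.007,0],"rot":[0,0,0.95],"grip":0.05}
    - {"slide":[0.019,0.007,0],"rot":[0,0,0.95],"grip":0.05}
    - {"slide":[0.019,0.007,0],"rot":[0,0,0.95],"grip":0.05}
    - {"slide":[0.019,0.007,0],"rot":[0,0,0.95],"grip":0.05}
    - {"slide":[0.0218,0.007,0],"rot":[0,0,1.0],"grip":0.05}
    - {"slide":[0,0,0],"rot":[0,0,0],"grip":0.05}

```text
time: 25.85
ee_pos: [0.6002, 0.1537, 0.183]
eef_rot: [0.67, 0.742, 0.0, -0.001]
ft_force: [-0.4, 0.1, -1.3]
width: 0.0137
grip_force: 40.0
```

Request:
arm_command:
  steps:
    - {"slide":[0,0,-0.03],"rot":[0,0,0],"grip":0.05}
    - {"slide":[0,0,-0.03],"rot":[0,0,0],"grip":0.05}
    - {"slide":[0,0,-0.02],"rot":[0,0,0],"grip":0.05}
    - {"slide":[0,0,0],"rot":[0,0,0],"grip":0.05}
    - {"slide":[0,0,0],"rot":[0,0,0],"grip":0.05}
    - {"slide":[0,0,0],"rot":[0,0,0],"grip":0.05}
    - {"slide":[0,0,0],"rot":[0,0,0],"grip":0.05}
    - {"slide":[0,0,0],"rot":[0,0,0],"grip":0.05}

```text
time: 26.85
ee_pos: [0.5998, 0.1528, 0.1039]
eef_rot: [0.671, 0.742, 0.0, 0.0]
ft_force: [-0.6, 0.2, -0.4]
width: 0.0135
grip_force: 40.0
```

```bash
python3 - <<'E'
from h import *
np.set_printoptions(precision=4,suppress=True)
s=sensors.read_state();print(s["time"],s["ee_pos"],s["eef_rot"],s["width"],s["ft_force"],s["torque"])
p=eyes.camera("side")
for n,c in (("red",((0,120,30),(3,255,255))),("or",((4,120,30),(20,255,255)))):
    m=mask(p,*c,roi=(250,130,400,260));ys,xs=np.nonzero(m);print(n,m.sum(),xs.mean(),ys.mean())
zc=s["ee_pos"][2]+.018-.017
for y in(.0,-.042): print(proj(p,[.615-.0975*y,y,zc]))
E
```

```text
26.85 [0.5998 0.1528 0.1039] [0.6706 0.7418 0.0002 0.0002] 0.01345041875189949 [-0.5981  0.2046 -0.3706] [ 0.029  -0.0857 -0.0422]
red 72.0 334.4861111111111 164.93055555555554
or 309.0 287.6796116504854 181.92880258899677
[299.6272 182.6034]
[302.8468 174.5123]
```

Request:
arm_command:
  steps:
    - {"slide":[0,0,-0.015],"rot":[0,0,0],"grip":0.05}
    - {"slide":[0,0,-0.015],"rot":[0,0,0],"grip":0.05}
    - {"slide":[0,0,-0.007],"rot":[0,0,0],"grip":0.05}
    - {"slide":[0,0,-0.007],"rot":[0,0,0],"grip":0.05}
    - {"slide":[0,0,-0.007],"rot":[0,0,0],"grip":0.05}
    - {"slide":[0,0,-0.007],"rot":[0,0,0],"grip":0.05}
    - {"slide":[0,0,-0.0015],"rot":[0,0,0],"grip":0.05}
    - {"slide":[0,0,0],"rot":[0,0,0],"grip":0.05}

```text
time: 27.9
ee_pos: [0.5998, 0.1529, 0.0443]
eef_rot: [0.671, 0.742, 0.0, 0.0]
ft_force: [0.3, 0.5, -0.7]
width: 0.0138
grip_force: 40.0
```

```bash
python3 - <<'E'
from h import *
np.set_printoptions(precision=4,suppress=True)
s=sensors.read_state();print(s["time"],s["ee_pos"],s["eef_rot"],s["width"],s["ft_force"],s["torque"])
p=eyes.camera("top");cv2.imwrite("pics/t2.png",p["pixels"][:,:,::-1]);np.save("t2.npy",p,allow_pickle=True)
for n,c in (("red",((0,120,60),(3,255,255))),("or",((4,120,60),(20,255,255)))):
    m=mask(p,*c,roi=(280,170,360,215));ys,xs=np.nonzero(m);print(n,m.sum(), at_z(p,xs.mean(),ys.mean(),.06) if m.sum() else 0)
print(proj(p,[.6145,-.003,.06]),proj(p,[.6,.152,.06]))
E
```

```text
27.9 [0.5998 0.1529 0.0443] [0.6706 0.7418 0.0002 0.0001] 0.013796108659853423 [ 0.2804  0.5291 -0.6559] [ 0.0472 -0.0853  0.0395]
red 147.0 [0.6099 0.0193 0.06  ]
or 199.0 [ 0.6155 -0.0192  0.06  ]
[316.8522 190.3501] [268.6811 195.0834]
```

Both rollers hang between the posts (y 0.019 and −0.019), and the rod is at its home height with no side force. I'll release and go look at the cradle and tray.

Request:
arm_command:
  steps:
    - {"slide":[0,0,0],"rot":[0,0,0],"grip":0.3}
    - {"slide":[0,0,0],"rot":[0,0,0],"grip":0.5}
    - {"slide":[0,0,0],"rot":[0,0,0],"grip":0.7}
    - {"slide":[0,0,0],"rot":[0,0,0],"grip":0.7}
    - {"slide":[0,0,0.02],"rot":[0,0,0],"grip":0.8}
    - {"slide":[0,0,0.05],"rot":[0,0,0],"grip":1}
    - {"slide":[0,0,0.06],"rot":[0,0,0],"grip":1}
    - {"slide":[0,0,0.06],"rot":[0,0,0],"grip":1}

```text
time: 28.95
ee_pos: [0.5994, 0.1531, 0.2376]
eef_rot: [0.67, 0.742, 0.001, 0.0]
ft_force: [0.7, -0.1, 0.4]
width: 0.0836
grip_force: 0.0
```

Request:
arm_command:
  steps:
    - {"slide":[-0.0125,-0.025,0.02],"rot":[0,0,-0.85],"grip":1}
    - {"slide":[-0.0125,-0.025,0.02],"rot":[0,0,-0.85],"grip":1}
    - {"slide":[-0.0125,-0.025,0.02],"rot":[0,0,-0.85],"grip":1}
    - {"slide":[-0.0125,-0.025,0.02],"rot":[0,0,-0.85],"grip":1}
    - {"slide":[-0.0125,-0.025,0.02],"rot":[0,0,-0.85],"grip":1}
    - {"slide":[-0.0125,-0.025,0],"rot":[0,0,-0.85],"grip":1}
    - {"slide":[-0.0125,-0.025,0],"rot":[0,0,-0.85],"grip":1}
    - {"slide":[-0.0125,-0.025,0],"rot":[0,0,-0.85],"grip":1}

```text
time: 29.95
ee_pos: [0.4991, -0.0473, 0.3355]
eef_rot: [0.713, 0.701, 0.0, 0.001]
ft_force: [-0.6, 0.2, 0.2]
width: 0.087
grip_force: 0.0
```

```bash
python3 - <<'E'
from h import *
np.set_printoptions(precision=4,suppress=True)
s=sensors.read_state();print(s["time"],s["ee_pos"],s["eef_rot"],s["width"],s["ft_force"],s["joint_positions"])
p=eyes.camera("wrist");np.save("w10.npy",p,allow_pickle=True);save(p,"w10.png",f=1.25)
m=mask(p,(105,100,40),(130,255,255),roi=(150,40,322,225)); n,l,st,ce=cv2.connectedComponentsWithStats(m.astype(np.uint8));print(st[1:],ce[1:])
i=1+np.argmax(st[1:,4]);mm=(l==i).astype(np.float32);print("bar",fit(p,BAR,mm,(.461,-.053,-.015),hide=226))
h=mask(p,(105,80,30),(130,255,255),roi=(322,0,640,226));ys,xs=np.nonzero(h);print(len(xs))
p=eyes.camera("top")
for n,c in (("red",((0,120,60),(3,255,255))),("or",((4,120,60),(20,255,255))),("blue",((105,120,60),(130,255,255)))):
    m=mask(p,*c,roi=(240,170,360,212));ys,xs=np.nonzero(m);print(n,m.sum(), at_z(p,xs.mean(),ys.mean(),.06) if m.sum() else 0)
for r in eyes.look_for("clip_tray",p): b=r["bbox"];print(np.round(b,1),r["conf"],at_z(p,(b[0]+b[2])/2,(b[1]+b[3])/2,.03))
E
```

```text
29.95 [ 0.4991 -0.0473  0.3355] [0.7132 0.7009 0.0004 0.0007] 0.08701253857740068 [-0.6151  0.1597  0.1731] [ 0.733   0.069  -0.7602  1.5559  0.0481  1.5342 -0.0451]
[[ 267   86   37  139 4653]] [[285.5695 154.2858]]
bar (array([ 0.4617, -0.0528, -0.0106]), np.float64(0.025574898347258568))
317
red 122.0 [0.6122 0.0211 0.06  ]
or 28.0 [0.6765 0.1963 0.06  ]
blue 37.0 [0.6012 0.1549 0.06  ]
[427.5 183.4 465.6 253.8] 0.85 [ 0.523  -0.4279  0.03  ]
[377.4 152.1 399.1 171. ] 0.72 [ 0.7134 -0.2396  0.03  ]
```

Request:
arm_command:
  steps:
    - {"slide":[0.003,-0.05,0.008],"rot":[0,0,0],"grip":1}
    - {"slide":[0.003,-0.05,0.008],"rot":[0,0,0],"grip":1}
    - {"slide":[0.003,-0.05,0.008],"rot":[0,0,0],"grip":1}
    - {"slide":[0.003,-0.05,0.008],"rot":[0,0,0],"grip":1}
    - {"slide":[0.003,-0.05,0.008],"rot":[0,0,0],"grip":1}
    - {"slide":[0.003,-0.05,0.008],"rot":[0,0,0],"grip":1}
    - {"slide":[0.003,-0.05,0.008],"rot":[0,0,0],"grip":1}
    - {"slide":[0,0,0],"rot":[0,0,0],"grip":1}

```text
time: 31.1
ee_pos: [0.5206, -0.4002, 0.3895]
eef_rot: [0.715, 0.699, 0.0, -0.0]
ft_force: [1.4, 1.3, -1.2]
width: 0.0873
grip_force: 0.0
```

```bash
python3 - <<'E'
from h import *
np.set_printoptions(precision=4,suppress=True)
s=sensors.read_state();print(s["time"],s["ee_pos"],s["eef_rot"],s["joint_positions"])
p=eyes.camera("wrist");np.save("w11.npy",p,allow_pickle=True);save(p,"w11.png",f=1.25)
for r in eyes.look_for("clip_tray",p): b=r["bbox"];print(np.round(b,1),r["conf"],at_z(p,(b[0]+b[2])/2,(b[1]+b[3])/2,.03))
p=eyes.camera("top");np.save("t3.npy",p,allow_pickle=True)
for n,c in (("red",((0,120,60),(3,255,255))),("or",((4,120,60),(20,255,255))),("blue",((105,120,60),(130,255,255)))):
    m=mask(p,*c,roi=(252,170,360,212));ys,xs=np.nonzero(m);print(n,m.sum(), at_z(p,xs.mean(),ys.mean(),.06) if m.sum() else 0)
E
```

```text
31.1 [ 0.5206 -0.4002  0.3895] [ 0.7147  0.6995  0.0002 -0.0003] [ 0.9215  0.4371 -0.5411  1.0178  0.2223  1.7391  0.4392]
[242.4 132.5 398.3 218.7] 0.91 [ 0.5271 -0.4239  0.03  ]
red 139.0 [0.6124 0.0189 0.06  ]
or 217.0 [ 0.6207 -0.0011  0.06  ]
blue 36.0 [0.6012 0.1544 0.06  ]
```

View pics/w11.png

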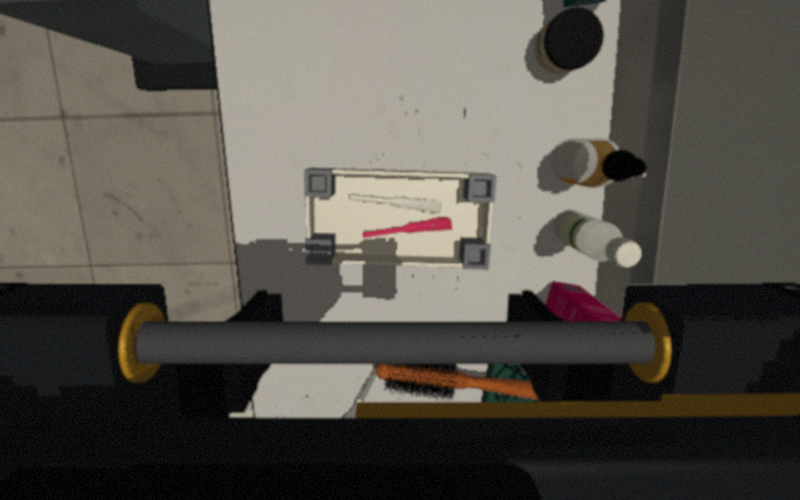

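The tray's corner blocks are at (319,182), (481,187), (474,254) and (320,248), with the clips inside it. I'll fit the block and socket edges to a chamfer map.

```bash
cat > tray.py <<'E'
from h import *
def seg(a,b,n=24): return np.linspace(a,b,n)
def sq(cx,cy,h,z): 
    P=[np.array([cx+sx*h,cy+sy*h,z]) for sx,sy in((-1,-1),(1,-1),(1,1),(-1,1))]
    return np.vstack([seg(P[i],P[(i+1)%4]) for i in range(4)])
C=[(sx*.040,sy*.093) for sx in(-1,1) for sy in(-1,1)]
def model(hb): return np.vstack([sq(x,y,.0095,.045) for x,y in C]+[sq(x,y,hb,.045) for x,y in C])
def fit_tray(p,t0,hb=.015):
    S=3;g=cv2.resize(cv2.cvtColor(np.ascontiguousarray(p["pixels"]),cv2.COLOR_RGB2GRAY),None,fx=S,fy=S,interpolation=cv2.INTER_CUBIC)
    g=cv2.GaussianBlur(g,(0,0),2);e=cv2.Canny(g,15,40);d=np.minimum(cv2.distanceTransform(255-e,cv2.DIST_L2,5)/S,2.5)
    M=model(hb)
    def c(t):
        P=(np.array([proj(p,v) for v in place(M,*t)])+.5)*S-.5
        return cv2.remap(d,P[:,0].astype(np.float32).reshape(1,-1),P[:,1].astype(np.float32).reshape(1,-1),cv2.INTER_LINEAR,borderValue=2.5).mean()
    best=None
    for dx in(-.006,0,.006):
        for dy in(-.006,0,.006):
            for da in(-.04,0,.04):
                x=np.array(t0)+[dx,dy,da];v=c(x)
                if best is None or v<best[1]: best=(x,v)
    S0=np.vstack([best[0]]+[best[0]+np.eye(3)[i]*[.003,.003,.02][i] for i in range(3)])
    r=minimize(c,best[0],method="Nelder-Mead",options=dict(initial_simplex=S0,xatol=1e-4,fatol=1e-4,maxiter=120));return r.x,r.fun
E
python3 - <<'E'
from tray import *
np.set_printoptions(precision=4,suppress=True)
p=np.load("w11.npy",allow_pickle=True).item()
pts=[at_z(p,u/1.25,v/1.25,.045) for u,v in [(319,182),(481,187),(474,254),(320,248)]];print(np.array(pts))
c=np.mean(pts,0);v=pts[1]-pts[0]+pts[2]-pts[3];a=np.arctan2(v[1],v[0])-np.pi/2;print(c,a,np.linalg.norm(v)/2)
for hb in(.0145,.015,.016): print(hb,fit_tray(p,(c[0],c[1],a),hb))
r=fit_tray(p,(c[0],c[1],a))[0]
for x,y in C: print(proj(p,place(np.array([[x,y,.045]]),*r)[0])*1.25)
E
```

```text
[[ 0.4361 -0.3768  0.045 ]
 [ 0.6184 -0.3862  0.045 ]
 [ 0.6122 -0.464   0.045 ]
 [ 0.4326 -0.453   0.045 ]]
[ 0.5249 -0.42    0.045 ] -1.6269891390313058 0.18121422084505553
0.0145 (array([ 0.5244, -0.422 , -1.6223]), np.float64(0.8759598731994629))
0.015 (array([ 0.5243, -0.4221, -1.622 ]), np.float64(0.835176944732666))
0.016 (array([ 0.5248, -0.422 , -1.6228]), np.float64(0.9271829724311829))
[316.6768 182.5845]
[481.7167 187.6326]
[317.4505 251.6244]
[476.4457 256.3   ]
```

Request:
arm_command:
  steps:
    - {"slide":[0,-0.01,-0.03],"rot":[0,0,0],"grip":1}
    - {"slide":[0,-0.01,-0.03],"rot":[0,0,0],"grip":1}
    - {"slide":[0,-0.01,-0.03],"rot":[0,0,0],"grip":1}
    - {"slide":[0,-0.01,-0.03],"rot":[0,0,0],"grip":1}
    - {"slide":[0,-0.01,0],"rot":[0,0,0],"grip":1}
    - {"slide":[0,0,0],"rot":[0,0,0],"grip":1}
    - {"slide":[0,0,0],"rot":[0,0,0],"grip":1}
    - {"slide":[0,0,0],"rot":[0,0,0],"grip":1}

```text
time: 32.25
ee_pos: [0.5212, -0.4468, 0.2713]
eef_rot: [0.713, 0.701, 0.0, 0.001]
ft_force: [-0.1, -0.3, 0.2]
width: 0.0868
grip_force: 0.0
```

```bash
python3 - <<'E'
from tray import *
np.set_printoptions(precision=4,suppress=True)
s=sensors.read_state();print(s["time"],s["ee_pos"])
p=eyes.camera("wrist");np.save("w12.npy",p,allow_pickle=True);save(p,"w12.png",f=1.25)
for hb in(.0145,.015,.0155): print(hb,fit_tray(p,(.5245,-.4218,-1.622),hb))
r=fit_tray(p,(.5245,-.4218,-1.622))[0]
# check: dark socket interiors vs predicted opening/floor
for x,y in C: print(proj(p,place(np.array([[x,y,.045]]),*r)[0]),proj(p,place(np.array([[x,y,.03]]),*r)[0]))
g=cv2.cvtColor(p["pixels"],cv2.COLOR_RGB2GRAY).astype(int)
u,v=np.round(proj(p,place(np.array([[C[1][0],C[1][1],.045]]),*r)[0])).astype(int);print(u,v);print(g[v-18:v+19:2,u-20:u+21:2])
b=eyes.look_for("clip_tray",p);print([(np.round(k["bbox"],1),k["conf"]) for k in b])
E
```

```text
32.25 [ 0.5212 -0.4468  0.2713]
0.0145 (array([ 0.5245, -0.4222, -1.6244]), np.float64(0.8213136792182922))
0.015 (array([ 0.5245, -0.4223, -1.6232]), np.float64(0.8165383338928223))
0.0155 (array([ 0.5245, -0.4224, -1.6229]), np.float64(0.9294063448905945))
[231.0981 110.9064] [234.2167 110.9816]
[407.1009 117.4183] [403.6838 117.2512]
[232.5696 185.3962] [235.4891 182.8228]
[400.1264 191.2328] [397.1157 188.4652]
407 117
[[161 163 163 164 160 167 163 165 162 163 162 159 163 160 162 162 165 164
  164 164 161]
 [158 162 161 157 162 158 161 161 159 163 161 163 159 159 162 164 161 161
  163 163 162]
 [179 174 173 125 125 136 138 138 138 139 143 142 145 143 142 147 150 150
  161 162 160]
 [180 184 176 101 103 116 109 115 112 111 110 110 115 115 116 114 118 125
  150 164 161]
 [ 89  86  84  69 105 112  97  94  94  96  98  94  98  95  99 109 111 115
  152 161 164]
 [ 43  37  37  66 111 104  67  52  59  53  56  58  58  54  57  79 107 121
  156 163 166]
 [ 42  36  37  74 112 106  88  88  87  89  84  85  53  38  38  73 110 125
  154 165 161]
 [ 40  39  34  75 111 106 112 115 112 115 111 107 
[... 321 characters left out ...]
95 110 100 108 110 112 111 112  89  44  40  45  97 113 144
  161 164 164]
 [ 39  35  45  96 111  98 109 114 108 110 113  89  41  38  52  97 112 151
  161 165 162]
 [ 41  33  45 100 110 101 108 106 102  99 109  89  41  36  62 103 117 151
  164 163 165]
 [ 39  37  46  99 108  97  92  95  92  89  92  89  62  63  75 105 118 158
  168 164 162]
 [ 46  38  56 102 108 112 108 111 109 105 107 106 104 104 104 107 119 156
  162 166 161]
 [ 79  72  72  97 110 106 105 108 103 104 104 106 108 108 111 112 129 158
  163 162 166]
 [ 90  94  85  91  90  92  90  91  90  91  80  81  85  87 137 162 151 160
  166 163 163]
 [121 120 122 120 108  86  89  89  88  89  72  69  71  99 178 179 167 161
  164 163 165]]
[]
```

Request:
arm_command:
  steps:
    - {"slide":[-0.0074,0.0492,0],"rot":[0,0,0],"grip":1}
    - {"slide":[-0.0074,0.0492,0],"rot":[0,0,0],"grip":1}
    - {"slide":[-0.0074,0.0492,0],"rot":[0,0,0],"grip":1}
    - {"slide":[-0.0074,0.0492,0],"rot":[0,0,0],"grip":1}
    - {"slide":[-0.0074,0.0492,0],"rot":[0,0,0],"grip":1}
    - {"slide":[-0.0074,0.0492,0],"rot":[0,0,0],"grip":1}
    - {"slide":[-0.0074,0.0492,-0.02],"rot":[0,0,0],"grip":1}
    - {"slide":[-0.0077,0.0492,-0.03],"rot":[0,0,0],"grip":1}

```text
time: 33.35
ee_pos: [0.4614, -0.052, 0.2205]
eef_rot: [0.713, 0.701, 0.0, 0.001]
ft_force: [0.9, 0.8, -0.3]
width: 0.0868
grip_force: 0.0
```

Request:
arm_command:
  steps:
    - {"slide":[0,0,-0.04],"rot":[0,0,0],"grip":1}
    - {"slide":[0,0,-0.04],"rot":[0,0,0],"grip":1}
    - {"slide":[0,0,0],"rot":[0,0,0],"grip":1}
    - {"slide":[0,0,0],"rot":[0,0,0],"grip":1}
    - {"slide":[0,0,0],"rot":[0,0,0],"grip":1}
    - {"slide":[0,0,0],"rot":[0,0,0],"grip":1}
    - {"slide":[0,0,0],"rot":[0,0,0],"grip":1}
    - {"slide":[0,0,0],"rot":[0,0,0],"grip":1}

```text
time: 34.35
ee_pos: [0.4612, -0.0536, 0.1402]
eef_rot: [0.713, 0.701, 0.0, 0.0]
ft_force: [0.7, 0.3, -0.1]
width: 0.0868
grip_force: 0.0
```

```bash
python3 - <<'E'
from h import *
np.set_printoptions(precision=4,suppress=True)
s=sensors.read_state();print(s["time"],s["ee_pos"],s["eef_rot"],s["joint_positions"])
p=eyes.camera("wrist");np.save("w13.npy",p,allow_pickle=True)
m=mask(p,(105,100,40),(130,255,255),roi=(270,40,365,220))
print(m.sum(),"bar",fit(p,BAR,m,(.461,-.053,-.015),hide=220))
E
```

```text
34.35 [ 0.4612 -0.0536  0.1402] [0.7134 0.7007 0.     0.0001] [ 0.7798  0.1072 -0.7904  1.9402  0.0844  1.127  -0.0619]
9757.0 bar (array([ 0.4616, -0.0534, -0.013 ]), np.float64(0.00860920362174511))
```

Request:
arm_command:
  steps:
    - {"slide":[0,0,-0.04],"rot":[0,0,0],"grip":1}
    - {"slide":[0,0,-0.04],"rot":[0,0,0],"grip":1}
    - {"slide":[0,0,-0.025],"rot":[0,0,0],"grip":1}
    - {"slide":[0,0,-0.008],"rot":[0,0,0],"grip":0.8}
    - {"slide":[0,0,0],"rot":[0,0,0],"grip":0.3}
    - {"slide":[0,0,0],"rot":[0,0,0],"grip":0.3}
    - {"slide":[0,0,0],"rot":[0,0,0],"grip":0.3}
    - {"slide":[0,0,0],"rot":[0,0,0],"grip":0.3}
  newtons: 45

```text
time: 35.4
ee_pos: [0.4615, -0.0537, 0.0276]
eef_rot: [0.713, 0.701, 0.0, 0.0]
ft_force: [-0.0, -0.7, 0.2]
width: 0.0448
grip_force: 0.0
```

Request:
arm_command:
  steps:
    - {"slide":[0,0,0],"rot":[0,0,0],"grip":0.3}
    - {"slide":[0,0,0.01],"rot":[0,0,0],"grip":0.3}
    - {"slide":[0,0,0.03],"rot":[0,0,0],"grip":0.3}
    - {"slide":[0,0,0.04],"rot":[0,0,0],"grip":0.3}
    - {"slide":[0,0,0.05],"rot":[0,0,0],"grip":0.3}
    - {"slide":[0,0,0.05],"rot":[0,0,0],"grip":0.3}
    - {"slide":[0,0,0],"rot":[0,0,0],"grip":0.3}
    - {"slide":[0,0,0],"rot":[0,0,0],"grip":0.3}

```text
time: 36.4
ee_pos: [0.4606, -0.0536, 0.2065]
eef_rot: [0.713, 0.701, -0.0, -0.0]
ft_force: [-0.7, -0.0, -3.4]
width: 0.0397
grip_force: 45.0
```

```bash
python3 - <<'E'
from h import *
np.set_printoptions(precision=4,suppress=True)
s=sensors.read_state();print(s["time"],s["ee_pos"],s["eef_rot"],s["joint_positions"],s["width"],s["ft_force"],s["torque"])
p=eyes.camera("wrist")
dz=s["ee_pos"][2]-.028
B=BAR.copy();B[:,2]+=dz
m=mask(p,(105,100,40),(130,255,255),roi=(240,100,400,225))
print(m.sum(),"bar",fit(p,B,m,(.461,-.053,-.015),hide=225))
E
```

```text
36.4 [ 0.4606 -0.0536  0.2065] [ 0.7134  0.7007 -0.0004 -0.0003] [ 0.8193  0.0326 -0.8033  1.8543  0.0248  1.2656 -0.0091] 0.03972327227697766 [-0.7211 -0.0421 -3.4289] [-0.0338 -0.1285  0.0113]
13088.0 bar (array([ 0.4613, -0.0863,  0.0064]), np.float64(0.01828010380268097))
```

```bash
python3 - <<'E'
from tray import *
np.set_printoptions(precision=4,suppress=True)
a=cv2.resize(cv2.imread("pics/side0.png"),(640,400),interpolation=cv2.INTER_AREA);b=cv2.resize(cv2.imread("pics/top0.png"),(640,400),interpolation=cv2.INTER_AREA)
for n,old,t in (("side",a,(310,110,410,170)),("top",b,(415,170,480,265))):
    p=eyes.camera(n);np.save("chk_%s.npy"%n,p,allow_pickle=True);new=p["pixels"][:,:,::-1]
    f=lambda i:cv2.GaussianBlur(cv2.cvtColor(np.ascontiguousarray(i[t[1]:t[3],t[0]:t[2]]),cv2.COLOR_BGR2GRAY),(0,0),1).astype(np.float32)
    print(n,"shift px",cv2.phaseCorrelate(f(old),f(new)),"absdiff",np.abs(f(old)-f(new)).mean(),[(np.round(k["bbox"],1),round(k["conf"],2)) for k in eyes.look_for("clip_tray",p)])
    print(fit_tray(p,(.5245,-.4222,-1.623)))
    for c in (("red",((0,120,60),(3,255,255)),.02),("or",((4,120,60),(20,255,255)),-.019)):
        m=mask(p,*c[1],roi=(280,170,360,215) if n=="top" else (280,150,330,235));ys,xs=np.nonzero(m);print(c[0],m.sum(),at_z(p,xs.mean(),ys.mean(),.06) if m.sum() else 0)
E
```

```text
side shift px ((-2.3674748683448428, 0.10410794198223527), 0.1010333620707194) absdiff 55.657665 [(array([337.3, 131.1, 404. , 163.8]), 0.88)]
(array([ 0.4768, -0.4092, -1.6165]), np.float64(0.7435946464538574))
red 275.0 [0.6036 0.0375 0.06  ]
or 191.0 [ 0.6093 -0.0163  0.06  ]
top shift px ((-1.13814677555267, 3.258342612880732), -0.020719617329261922) absdiff 19.731337 [(array([423.3, 199.3, 462.4, 265.9]), 0.9), (array([304.5, 183.3, 316. , 197.8]), 0.46)]
(array([ 0.5188, -0.4157, -1.6628]), np.float64(1.978258728981018))
red 138.0 [0.6126 0.0191 0.06  ]
or 201.0 [ 0.6154 -0.0192  0.06  ]
```

Request:
arm_command:
  steps:
    - {"slide":[0.004,-0.023,0],"rot":[0,0,-5.75],"grip":0.3}
    - {"slide":[0.004,-0.023,0],"rot":[0,0,-5.75],"grip":0.3}
    - {"slide":[0.004,-0.023,0],"rot":[0,0,-5.75],"grip":0.3}
    - {"slide":[0.004,-0.023,0],"rot":[0,0,-5.75],"grip":0.3}
    - {"slide":[0.004,-0.023,0],"rot":[0,0,-5.75],"grip":0.3}
    - {"slide":[0.004,-0.023,0],"rot":[0,0,-5.75],"grip":0.3}
    - {"slide":[0.004,-0.023,0],"rot":[0,0,-5.75],"grip":0.3}
    - {"slide":[0.004,-0.023,0],"rot":[0,0,-5.75],"grip":0.3}

```text
time: 37.65
ee_pos: [0.4931, -0.2382, 0.2063]
eef_rot: [0.931, 0.365, -0.0, -0.001]
ft_force: [0.9, -0.9, -2.2]
width: 0.0392
grip_force: 45.0
```

The tray has been knocked: its top bbox moved from rows 183–250 to 199–266, and it is now at about (0.477, −0.409). I'll pull back so the wrist camera can see it past the side of the held cradle, and re-measure.

Request:
arm_command:
  steps:
    - {"slide":[-0.007,0.012,0.018],"rot":[0,0,-5.7],"grip":0.3}
    - {"slide":[-0.007,0.012,0.018],"rot":[0,0,-5.7],"grip":0.3}
    - {"slide":[-0.007,0.012,0.018],"rot":[0,0,-5.7],"grip":0.3}
    - {"slide":[-0.007,0.012,0.018],"rot":[0,0,-5.7],"grip":0.3}
    - {"slide":[-0.007,0.012,0.018],"rot":[0,0,-5.7],"grip":0.3}
    - {"slide":[-0.007,0.012,0.018],"rot":[0,0,-5.7],"grip":0.3}
    - {"slide":[-0.007,0.012,0.018],"rot":[0,0,-5.7],"grip":0.3}
    - {"slide":[-0.007,0.012,0.018],"rot":[0,0,-5.7],"grip":0.3}

```text
time: 38.65
ee_pos: [0.4368, -0.1411, 0.351]
eef_rot: [1.0, -0.024, -0.001, -0.0]
ft_force: [1.1, -0.5, -2.7]
width: 0.0399
grip_force: 45.0
```

```bash
python3 - <<'E'
from tray import *
np.set_printoptions(precision=4,suppress=True)
s=sensors.read_state();print(s["time"],s["ee_pos"],s["eef_rot"],s["joint_positions"],s["width"])
p=eyes.camera("wrist");np.save("w14.npy",p,allow_pickle=True);save(p,"w14.png",f=1.25)
print([(np.round(k["bbox"],1),round(k["conf"],2)) for k in eyes.look_for("clip_tray",p)])
for t in [(.4768,-.4092,-1.6165),(.472,-.414,-1.6165),(.472,-.409,-1.58)]:
    r=fit_tray(p,t);print(r)
for x,y in C: print(proj(p,place(np.array([[x,y,.045]]),*r[0])[0]))
q=np.load("chk_top.npy",allow_pickle=True).item();print("top",fit_tray(q,(.4768,-.4092,-1.6165)))
E
```

```text
38.65 [ 0.4368 -0.1411  0.351 ] [ 0.9997 -0.0244 -0.0005 -0.0003] [ 0.867  -0.0514 -0.6169  1.6209 -0.0301  1.5638 -1.3687] 0.039901310752343204
[(array([460.6,  28.9, 584. , 206. ]), 0.66), (array([ 28.1,   2.9, 255.1,  55.6]), 0.38)]
(array([ 0.4776, -0.4101, -1.6486]), np.float64(0.9549887776374817))
(array([ 0.4771, -0.4127, -1.6223]), np.float64(0.6632161736488342))
(array([ 0.4774, -0.4073, -1.6225]), np.float64(0.9230855107307434))
[481.337  193.8955]
[498.426   45.6447]
[540.0148 194.1397]
[562.7711  46.5268]
top (array([ 0.4754, -0.4096, -1.5849]), np.float64(1.166018009185791))
```

```bash
python3 - <<'E'
from tray import *
np.set_printoptions(precision=4,suppress=True,linewidth=200)
p=np.load("w14.npy",allow_pickle=True).item()
R=[]
for x in(.472,.477,.482):
    for y in(-.416,-.4125,-.409):
        for a in(-1.65,-1.62,-1.59): R.append(fit_tray(p,(x,y,a)))
R.sort(key=lambda r:r[1])
for r in R[:4]: print(r)
r=R[0][0];g=cv2.cvtColor(p["pixels"],cv2.COLOR_RGB2GRAY).astype(int)
for c in C:
    P=proj(p,place(np.array([[c[0],c[1],.045]]),*r)[0]);u,v=np.round(P).astype(int);print(c,P,"u0",u-14,"v0",v-14)
    for row in g[v-14:v+15:2,u-14:u+15]: print("".join("#" if k<60 else "+" if k<90 else "-" if k<125 else "." if k<150 else " " for k in row)+"|")
E
```

```text
(array([ 0.4771, -0.4127, -1.6223]), np.float64(0.6630473732948303))
(array([ 0.4772, -0.4127, -1.6222]), np.float64(0.663053035736084))
(array([ 0.4771, -0.4127, -1.6223]), np.float64(0.6630652546882629))
(array([ 0.4771, -0.4127, -1.6223]), np.float64(0.6630760431289673))
(-0.04, -0.093) [485.3427 193.9173] u0 471 v0 180
--    .+++++++++--.          |
+--. .-++++++++++++++--.     |
--+++--------------------.   |
--+++-..---.------------..   |
-++++--..-......--++++--..   |
-+++--.-..-.....--++++--..   |
-+++-..---......-+++++--.    |
-+++-..--..-...--+++++-..    |
-++----........--++++--....  |
+++-------------++#+++-...---|
+++-----++++++++++++---...   |
-++-.-.--.--...------...     |
   ..       ..               |
                             |
                             |
(-0.04, 0.093) [502.7905  45.7046] u0 489 v0 32
                             |
 .--.......................  |
+++-.-.----------------..-.  |
+++--.--+++++++++++++++--....|
+++-.--++#############+--.---|
++--.----------+++++++--..---|
++---.--.......--+++++--..---|
++--..-........--+#+++--.-.--|
++-...--......
[... 528 characters left out ...]
 |
+++-----------++++++---.     |
++-----+++++++++++++---.     |
-+--.----------------...     |
 .......... ...........      |
                             |
                             |
(0.04, 0.093) [567.0824  46.5848] u0 553 v0 33
                             |
 .----...................... |
 -++---------------------... |
++++----+++++++++++++++---.  |
#+#+-.--+############++---.  |
#++-----+++++++++##+#+---..  |
#++------------++#++#+---.   |
#+--.--..-...--+++++++---.   |
#+--.---.-.---+++#+#++--..   |
++--.--.------+++++++--...   |
++-.---.-...--+++++++---.    |
+---.----------+++-+---..    |
+-...-....--.----.-.-.-..    |
+----------------------.     |
#########+++++++-.           |
```

Request:
arm_command:
  steps:
    - {"slide":[0.005,-0.034,-0.01],"rot":[0,0,-0.15],"grip":0.3}
    - {"slide":[0.005,-0.034,-0.01],"rot":[0,0,0],"grip":0.3}
    - {"slide":[0.005,-0.034,-0.02],"rot":[0,0,0],"grip":0.3}
    - {"slide":[0.005,-0.034,-0.02],"rot":[0,0,0],"grip":0.3}
    - {"slide":[0.005,-0.034,-0.02],"rot":[0,0,0],"grip":0.3}
    - {"slide":[0.005,-0.034,-0.02],"rot":[0,0,0],"grip":0.3}
    - {"slide":[0.005,-0.034,-0.02],"rot":[0,0,0],"grip":0.3}
    - {"slide":[0.005,-0.034,-0.02],"rot":[0,0,0],"grip":0.3}

```text
time: 39.75
ee_pos: [0.4768, -0.415, 0.2083]
eef_rot: [1.0, -0.023, -0.001, -0.001]
ft_force: [0.0, -0.7, -2.5]
width: 0.0393
grip_force: 45.0
```

Request:
arm_command:
  steps:
    - {"slide":[0,0,-0.03],"rot":[0,0,0],"grip":0.3}
    - {"slide":[0,0,-0.03],"rot":[0,0,0],"grip":0.3}
    - {"slide":[0,0,-0.03],"rot":[0,0,0],"grip":0.3}
    - {"slide":[0,0,-0.01],"rot":[0,0,0],"grip":0.3}
    - {"slide":[0,0,0],"rot":[0,0,0],"grip":0.3}
    - {"slide":[0,0,0],"rot":[0,0,0],"grip":0.3}
    - {"slide":[0,0,0],"rot":[0,0,0],"grip":0.3}
    - {"slide":[0,0,0],"rot":[0,0,0],"grip":0.3}

```text
time: 40.75
ee_pos: [0.4775, -0.4139, 0.1118]
eef_rot: [1.0, -0.024, 0.0, 0.0]
ft_force: [0.4, 0.5, -3.1]
width: 0.0396
grip_force: 45.0
```

```bash
python3 - <<'E'
from tray import *
np.set_printoptions(precision=4,suppress=True)
P=[];Q=[]
for i in range(6):
    p=eyes.camera("side");s=sensors.read_state();P.append(s["ee_pos"]);Q.append(s["eef_rot"])
print(s["time"],np.mean(P,0),np.std(P,0),np.mean(Q,0),s["ft_force"])
print([(np.round(k["bbox"],1),round(k["conf"],2)) for k in eyes.look_for("clip_tray",p)])
print([(np.round(k["bbox"],1),round(k["conf"],2)) for k in eyes.look_for("cradle",p)])
print(fit_tray(p,(.4771,-.4127,-1.622)))
E
```

```text
41.05 [ 0.4773 -0.4136  0.1113] [0.0001 0.0001 0.0002] [ 0.9997 -0.0242  0.0001  0.0002] [-0.0856 -0.4254 -2.634 ]
[(array([338.4, 131.3, 402.4, 165. ]), 0.8)]
[(array([340.1, 113.1, 407.1, 136.5]), 0.81)]
(array([ 0.4745, -0.4055, -1.6841]), np.float64(0.774256706237793))
```

Request:
arm_command:
  steps:
    - {"slide":[0,0.001,-0.025],"rot":[0,0,0],"grip":0.3}
    - {"slide":[0,0,-0.009],"rot":[0,0,0],"grip":0.3}
    - {"slide":[0,0,-0.004],"rot":[0,0,0],"grip":0.3}
    - {"slide":[0,0,-0.003],"rot":[0,0,0],"grip":0.3}
    - {"slide":[0,0,-0.003],"rot":[0,0,0],"grip":0.3}
    - {"slide":[0,0,0],"rot":[0,0,0],"grip":0.3}
    - {"slide":[0,0,0],"rot":[0,0,0],"grip":0.3}
    - {"slide":[0,0,0],"rot":[0,0,0],"grip":0.3}

```text
time: 42.15
ee_pos: [0.4773, -0.4127, 0.0673]
eef_rot: [1.0, -0.024, 0.0, 0.0]
ft_force: [-0.1, -0.4, -2.5]
width: 0.0395
grip_force: 45.0
```

Request:
arm_command:
  steps:
    - {"slide":[0,0,-0.002],"rot":[0,0,0],"grip":0.3}
    - {"slide":[0,0,-0.002],"rot":[0,0,0],"grip":0.3}
    - {"slide":[0,0,-0.002],"rot":[0,0,0],"grip":0.3}
    - {"slide":[0,0,-0.001],"rot":[0,0,0],"grip":0.3}
    - {"slide":[0,0,0],"rot":[0,0,0],"grip":0.3}
    - {"slide":[0,0,0],"rot":[0,0,0],"grip":0.3}
    - {"slide":[0,0,0],"rot":[0,0,0],"grip":0.3}
    - {"slide":[0,0,0],"rot":[0,0,0],"grip":0.3}

```text
time: 43.15
ee_pos: [0.4772, -0.4125, 0.0605]
eef_rot: [1.0, -0.024, -0.0, 0.0]
ft_force: [-4.6, 3.9, 5.5]
width: 0.0398
grip_force: 45.0
```

It's seated: TCP at 0.0605 against an expected 0.0606, with contact force rising. I'll release and retreat.

Request:
arm_command:
  steps:
    - {"slide":[0,0,0],"rot":[0,0,0],"grip":0.6}
    - {"slide":[0,0,0],"rot":[0,0,0],"grip":0.8}
    - {"slide":[0,0,0],"rot":[0,0,0],"grip":1}
    - {"slide":[0,0,0],"rot":[0,0,0],"grip":1}
    - {"slide":[0,0,0],"rot":[0,0,0],"grip":1}
    - {"slide":[0,0,0.03],"rot":[0,0,0],"grip":1}
    - {"slide":[0,0,0.05],"rot":[0,0,0],"grip":1}
    - {"slide":[0,0,0.05],"rot":[0,0,0],"grip":1}

```text
time: 44.15
ee_pos: [0.477, -0.4124, 0.1914]
eef_rot: [1.0, -0.024, -0.0, -0.0]
ft_force: [0.2, -0.5, 0.7]
width: 0.087
grip_force: 0.0
```

Request:
arm_command:
  steps:
    - {"slide":[0,0,0.04],"rot":[0,0,0],"grip":1}
    - {"slide":[-0.01,0,0.04],"rot":[0,0,0],"grip":1}
    - {"slide":[-0.01,0,0.04],"rot":[0,0,0],"grip":1}
    - {"slide":[-0.01,0,0.02],"rot":[0,0,0],"grip":1}
    - {"slide":[0,0,0],"rot":[0,0,0],"grip":1}
    - {"slide":[0,0,0],"rot":[0,0,0],"grip":1}
    - {"slide":[0,0,0],"rot":[0,0,0],"grip":1}
    - {"slide":[0,0,0],"rot":[0,0,0],"grip":1}

```text
time: 45.15
ee_pos: [0.4472, -0.4124, 0.3291]
eef_rot: [1.0, -0.024, -0.0, -0.001]
ft_force: [-0.3, -0.4, -0.4]
width: 0.087
grip_force: 0.0
```

```bash
python3 - <<'E'
from tray import *
np.set_printoptions(precision=4,suppress=True)
s=sensors.read_state();print(s["time"],s["ee_pos"],s["eef_rot"],s["width"])
p=eyes.camera("wrist");np.save("w15.npy",p,allow_pickle=True)
m=mask(p,(105,100,40),(130,255,255),roi=(200,0,450,225));ys,xs=np.nonzero(m);print(m.sum(),xs.min(),xs.max(),ys.min(),ys.max())
for dz in(.033,.037,.041,.045):
    B=BAR.copy();B[:,2]+=dz;print(dz,fit(p,B,m,(.4772,-.4126,-1.619),hide=225))
# side view: fit with heights (x,y known) 
q=eyes.camera("side");m=mask(q,(105,100,40),(130,255,255),roi=(320,80,430,175));ys,xs=np.nonzero(m);print("side",m.sum(),xs.min(),xs.max(),ys.min(),ys.max())
for dz in(.028,.033,.038,.045):
    B=BAR.copy();B[:,2]+=dz;S=sil(q,B,(.4772,-.4126,-1.619));print(dz,np.abs(S-m).sum()/m.sum())
t=eyes.camera("top")
for c in (("red",((0,120,60),(3,255,255))),("or",((4,120,60),(20,255,255)))):
    mm=mask(t,*c[1],roi=(280,170,360,215));ys,xs=np.nonzero(mm);print(c[0],mm.sum(),at_z(t,xs.mean(),ys.mean(),.06) if mm.sum() else 0)
E
```

```text
45.15 [ 0.4472 -0.4124  0.3291] [ 0.9997 -0.024  -0.0005 -0.0005] 0.08703005908668998
6460.0 296 333 47 224
0.033 (array([ 0.478 , -0.413 , -1.6161]), np.float64(0.016292570158839226))
0.037 (array([ 0.4776, -0.4133, -1.6116]), np.float64(0.01749226078391075))
0.041 (array([ 0.4768, -0.4132, -1.6096]), np.float64(0.019698143005371094))
0.045 (array([ 0.4761, -0.4131, -1.6098]), np.float64(0.030959751456975937))
side 751.0 344 401 124 144
0.028 0.15246338
0.033 0.09903462
0.038 0.27280292
0.045 0.542277
red 135.0 [0.6129 0.0192 0.06  ]
or 201.0 [ 0.6155 -0.019   0.06  ]
```

The cradle sits 33 mm up, fully home on the tray. Both rollers hang on the rod between the posts, and the robot is clear.

```bash
python3 -c "
from bench import order
print(order.close_job())"
```

```text
the job is handed in; nothing more can be done
None
```

The job is handed in at about 45 s: both rollers present (red and orange) hang on the rod in the drying stand, and the empty cradle is home on the clip tray, which got knocked aside mid-run and was re-measured; the pots and clipper were not touched.

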